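Open a pickling crock with a double-ended tool, fill it and stir

TASK

Take the double-ended crock tool by its paddle half and, with its fork hooked under the lid's knob, pull the snug lid of the crock straight up until it pops off, lay it level on the wooden trivet using the tool alone (never touch the lid with the fingers), and stand the tool on the worktop on its two ends. Then put every mushroom (there may be one, two or three) into the crock, take the tool again, this time by its fork half, dip the paddle right down between the onions lying on the bottom and stir one full turn anticlockwise seen from above, beginning and ending at the far side of the crock (the side away from the robot). Last, lift the tool out and stand it back on the worktop, leaving everything else as it is.

Things in the scene. Friction and masses are not known exactly. Their poses are not given: they have to be found in the camera images.
- crock: Round white stoneware crock with a blue band, fixed. Origin at the centre of its underside; x points away from the robot (far side), y left. Outer radius 93 mm, inner radius 86 mm, inner floor 10 mm and rim 85 mm above the origin. Three steel spring clips at 60, 180 and 300 degrees stand 102 mm from the axis and 107 mm high and snap over the lid's edge; about 3 to 6 N straight up pops the lid off.
- lid: Round wooden lid, 0.15 kg. Origin at the centre of its underside, z its axis. Plug 165 mm across, 10 mm high; flange 180 mm across, top 16 mm above the origin; neck 12 mm across and 28 mm long; dark knob cap 52 mm across, 44 to 54 mm above the origin. On the crock the origin is 75 mm above the worktop.
- lid_knob (a point): Centre of the underside of the lid's knob cap, 44 mm above the lid's origin, where the fork pulls.
- tool: Double-ended crock tool, 0.14 kg, standing like a bridge on its fork and its paddle. Origin at worktop level below the middle of its bar; x points to the fork, z up. The level wooden bar is 18 mm wide and 18 mm high (z 98 to 116 mm), from x = -114 to 78 mm. Its paddle half is x < 0, its fork half x > 0.
- grip_paddle (a point): Middle of the black sleeve on the paddle half of the bar, (-38, 0, 107) mm in the tool's frame; 45 mm long, 19 mm thick.
- grip_fork (a point): Middle of the black sleeve on the fork half of the bar, (32, 0, 107) mm in the tool's frame; 45 mm long, 19 mm thick.
- fork (a point): Middle of the fork's slot, level with the tops of the tines, (105, 0, 8) mm in the tool's frame. Two flat steel tines 12 mm wide, 8 mm thick (z 0 to 8 mm), slot between them 26 mm wide, open at its end, from x = 78 to 125 mm. They hang from a leg 22 mm wide at x = 61 to 71 mm. The slot goes round the lid's neck, below the knob cap.
- paddle (a point): Middle of the foot of the stirring end, (-105, 0, 0) mm in the tool's frame: a round dark wooden paddle (a stub 24 mm across and 48 mm high) on an 18 mm stem below the bar.
- trivet: Beech trivet of four slats, 104 x 140 x 18 mm, fixed; origin at the centre of its underside. The lid goes on it.
- onion_0_center (a point): Centre of a small white pickling onion, a ball 28 mm across, 20 g, wet and slippery, loose in the crock.
- onion_1_center (a point): Centre of a small white pickling onion, a ball 28 mm across, 20 g, wet and slippery, loose in the crock.
- onion_2_center (a point): Centre of a small white pickling onion, a ball 28 mm across, 20 g, wet and slippery, loose in the crock.
- onion_3_center (a point): Centre of a small white pickling onion, a ball 28 mm across, 20 g, wet and slippery, loose in the crock.
- mushroom_a: Button mushroom, tan round cap 40 mm across on a thick pale stem 31 mm across, standing cap up, 34 mm high, 40 g; may be absent. Origin at the centre of its underside as it stands at the start, z up.
- mushroom_a_mid (a point): Middle of it, 17 mm above its origin.
- mushroom_b: Another mushroom like it; may be absent. Origin at the centre of its underside as it stands at the start, z up.
- mushroom_b_mid (a point): Middle of it, 17 mm above its origin.
- mushroom_c: Another mushroom like it; may be absent. Origin at the centre of its underside as it stands at the start, z up.
- mushroom_c_mid (a point): Middle of it, 17 mm above its origin.
- espresso_cup: White espresso cup with a handle, 62 x 83 x 50 mm, a bystander behind the crock; origin at the centre of its underside.
- tumbler: Clear glass tumbler, 81 mm across, 93 mm high, a bystander behind the crock; origin at the centre of its underside.
Not all that is in view belongs to the job. Leave any black look-alike of the mushroom_c alone.

How it is judged (in metres and radians):
On the way, in this order (a step that is already met when the one before it is completed fails the run):
1. the lid is pulled up off the crock by the tool's fork, the tool held by its paddle half (z of lid in the frame of crock above 0.095 m and contact force between tool and lid above 0.3 N and contact force between the fingers and tool above 0.5 N and x of the grasp point in the frame of tool below -0.005 m), for 0.2 s.
2. the lid lies level on the trivet and the tool stands released on the worktop (horizontal distance between lid and trivet below 0.045 m and angle between each of lid, tool's own z axis and vertical below 0.1 rad and height (world z) of lid below 0.03 m and height (world z) of tool between -0.008 and 0.008 m and contact force between the fingers and tool below 0.05 N and linear speed of tool below 0.03 m/s), for 0.3 s.
3. every mushroom that is there is in the crock and let go (horizontal distance between each of mushroom_a_mid, mushroom_b_mid, mushroom_c_mid and crock below 0.088 m and z of each of mushroom_a_mid, mushroom_b_mid, mushroom_c_mid in the frame of crock below 0.12 m and contact force between the fingers and mushroom_a below 0.05 N and contact force between the fingers and mushroom_b below 0.05 N and contact force between the fingers and mushroom_c below 0.05 N), for 0.2 s.
4. foot of the paddle below the tops of the onions at the far side of the crock, tool held on its fork half (contact force between the fingers and tool above 0.5 N and x of the grasp point in the frame of tool above 0.005 m and z of paddle in the frame of crock below 0.036 m and x of paddle in the frame of crock above 0.02 m and y of paddle in the frame of crock between -0.018 and 0.018 m).
5. foot of the paddle below the tops of the onions at the left side of the crock, tool held on its fork half (contact force between the fingers and tool above 0.5 N and x of the grasp point in the frame of tool above 0.005 m and z of paddle in the frame of crock below 0.036 m and y of paddle in the frame of crock above 0.02 m and x of paddle in the frame of crock between -0.018 and 0.018 m).
6. foot of the paddle below the tops of the onions at the near side of the crock, tool held on its fork half (contact force between the fingers and tool above 0.5 N and x of the grasp point in the frame of tool above 0.005 m and z of paddle in the frame of crock below 0.036 m and x of paddle in the frame of crock below -0.02 m and y of paddle in the frame of crock between -0.018 and 0.018 m).
7. foot of the paddle below the tops of the onions at the right side of the crock, tool held on its fork half (contact force between the fingers and tool above 0.5 N and x of the grasp point in the frame of tool above 0.005 m and z of paddle in the frame of crock below 0.036 m and y of paddle in the frame of crock below -0.02 m and x of paddle in the frame of crock between -0.018 and 0.018 m).
8. foot of the paddle below the tops of the onions at the far side of the crock, tool held on its fork half (all of step 4).
At the end, for the whole second after the job is handed in: The lid lies on the trivet (centres within 45 mm, level within 0.1 rad); the tool stands released and at rest on the worktop on its two ends (upright within 0.1 rad); every mushroom that is there and every onion is in the crock (all of step 2 and horizontal distance between each of mushroom_a_mid, mushroom_b_mid, mushroom_c_mid, onion_0_center, onion_1_center, onion_2_center, onion_3_center and crock below 0.088 m and z of each of mushroom_a_mid, mushroom_b_mid, mushroom_c_mid in the frame of crock below 0.12 m and z of each of onion_0_center, onion_1_center, onion_2_center, onion_3_center in the frame of crock below 0.1 m); the robot touches nothing.
It fails at once if the fingers touch the lid (contact force between the fingers and lid above 0.5 N).
It fails at once if the espresso cup is pushed aside (distance of espresso_cup from where it was at the start of the episode above 0.03 m).
It fails at once if the tumbler is pushed aside (distance of tumbler from where it was at the start of the episode above 0.03 m).
Of mushroom_a, mushroom_b, mushroom_c only 1 to 3 are there at a start; the rules pass over those that are not, and their reading is None.
At some moment in a run one of mushroom_a, mushroom_b may be knocked a few centimetres aside while the robot is not near it.
It also fails if it takes over 210 s, if anything falls off the work surface, if the arm or the gripper's body presses on something with over 40 N, if the wrist force passes 120 N, or if a joint passes its speed limit or range.

ROBOT

A 6-joint arm with a two-finger parallel gripper is mounted at the origin on a cart in front of the work surface, level with it; the furniture and walls round the work are solid. World frame = base frame: x ahead of the robot, y to its left, z up, the work surface at z = 0. Lengths are in mm, angles in rad, forces in N, time in s.
With the tool pointing down it reaches from about 350 to 975 mm from the base axis. Payload 7.1 kg.
Tool frame: the origin (TCP) lies at the very end of the fingers, on their centre line; the grasp point (between the pads) lies 19 mm behind it; z points along the fingers, y is the line along which they close (so a half turn about z gives the same grasp; the last joint's range is limited). The gripper opens to 88 mm and grips with 3 to 60 N. Pads are 20 mm wide; open, the fingers measure 115 mm over their backs; the gripper's body (75 mm by 178 mm) begins 61 mm behind the grasp point.
Start: joints at [1.108, 0.423, 1.63, -0, 1.089, -0.019], TCP at [268.326, 564.452, 222.675] pointing down, gripper open.
Joint ranges: [-3, 3], [-0.9, 2.11], [0.09, 2.58], [-1.31, 4.45], [0.11, 2.69], [-2.54, 2.54]. Speed limits (rad/s): [2.39, 2.39, 3.01, 3.14, 3.14, 3.14].

INTERFACE

Orientations are given as a rotation vector (axis times angle).
In Python, from workcell import * gives the robot as it stands.
- The arm moves only by the tool step_arm, never from a script. Its argument "deltas" is a list of rows, each a list of 3 entries, a list of its own where there are three numbers: the shift along the tool's x, y, z in units of 300 mm (1.0 is 300 mm), then the turn, a rotation vector about the tool's x, y, z in units of 1.5 rad (1.0 is 1.5 rad), then the gripper command: -1 is shut, 1 is fully open, values between are in proportion. In form: [[[dx, dy, dz], [rx, ry, rz], gripper], ...]. A call has 1 to 20 rows; each row is the pose to reach, as a shift and turn from the pose commanded when the call began, along the tool's axes at that moment; what a row does not reach only later rows make up. A row lasts 1/12 s, in which the tool goes at most 41.7 mm and 7.16 degrees, less where a joint would pass 70% of its speed; a pose out of reach is approached as far as the arm can. A call with a number of a shift or a turn outside -1 to 1 is refused whole. A call with a gripper value outside its range is refused whole. The fingers move at their own pace and stop on an object; the grip force is fixed at half the most. Time passes only in rows, so rows that repeat a pose let the fingers close. It gives the time, the measured TCP pose, the force, the opening and the grip force at its end, in the units of the state.
- get_obs(): the state, without advancing time (a new reading comes with each control period).
- get_image(name): name is "scene" or "top" or "wrist"; returns a dict with "pixels" (384x512x3 uint8, red, green, blue), "fx", "fy", "cx", "cy" (pixels), "T" (4x4, takes a point from camera to world coordinates). Camera axes: x right, y down, z forward; pixel columns grow to the right and rows downward; lengths in mm; the calibration is good to about 2 mm. A picture is of the moment at which its call begins. There is no depth.
- close_job(): hands the job in; it is judged then, once.
The state is a dict: "t": time; "qpos": joint angles; "qvel": joint speeds; "joint_torque": joint torques, N m; "ee_pos": TCP position; "orientation": TCP orientation; "ft_force": force on the tool from outside, world axes, zero at the start; "moment": the same for the moment, N m; "width": finger opening in mm; "grasp_force": force on a finger pad.
Only numpy, scipy, OpenCV 4.12 (cv2) and the standard library are available. Lean on these libraries where they do the work, as an engineer would, in place of code of your own. Each camera call takes 0.05 s, during which the arm holds its last target. There are 200 camera calls.

## Working session

There is one attempt and no reset: what is moved stays moved. The work goes in short steps, Python scripts to look and compute and a tool call to move; the robot and the scene stay as the last step left them, time stands still between calls to the robot, and variables do not carry over. Pictures are saved under pics/ and viewed, at most 14 in all, crops included, and the job is handed in when it is done.

Besides the shell and the picture viewer there is one more tool, called after "Request:" by a JSON object that holds its "api" and its "payload". step_arm: Moves the arm, as the interface text tells. Its arguments: {"type":"object","properties":{"deltas":{"type":"array","items":{"type":"array"}}},"required":["deltas"]}

```bash
mkdir -p pics
cat > h.py <<'E'
from workcell import *
import numpy as np, cv2
from scipy.spatial.transform import Rotation as R
def snap(cam,name,crop=None,s=1):
    im=get_image(cam); p=cv2.cvtColor(im["pixels"],cv2.COLOR_RGB2BGR)
    np.savez('pics/'+name+'.npz',**im)
    if crop: x0,y0,x1,y1=crop; p=p[y0:y1,x0:x1]
    if s!=1: p=cv2.resize(p,None,fx=s,fy=s,interpolation=cv2.INTER_CUBIC)
    cv2.imwrite('pics/'+name+'.png',p); return im
def pix(im,u,v,z):
    T=im["T"]; d=T[:3,:3]@np.array([(u-im["cx"])/im["fx"],(v-im["cy"])/im["fy"],1]); o=T[:3,3]
    return o+d*(z-o[2])/d[2]
def proj(im,P):
    T=np.linalg.inv(im["T"]); p=T[:3,:3]@np.array(P,float)+T[:3,3]
    return np.array([im["fx"]*p[0]/p[2]+im["cx"],im["fy"]*p[1]/p[2]+im["cy"]])
def st():
    o=get_obs(); print(round(o["t"],2),np.round(o["ee_pos"],1),np.round(o["orientation"],3),np.round(o["ft_force"],1),round(o["width"],1),o["grasp_force"]); return o
def plan(target,yaw=None,o=None):
    "shift (units) and turn (units) for target TCP; yaw = desired world angle of tool y axis"
    o=o or get_obs(); r=R.from_rotvec(o["orientation"]); M=r.as_matrix()
    d=M.T@(np.array(target)-o["ee_pos"])/300
    if yaw is None: t=np.zeros(3)
    else:
        y=np.array([np.cos(yaw),np.sin(yaw),0]); z=np.array([0,0,-1.]); G=np.c_[np.cross(y,z),y,z]
        t=R.from_matrix(M.T@G).as_rotvec()/1.5
    print(np.round(d,4),np.round(t,4)); return d,t
E
python3 - <<'E'
from h import *
o=st(); print(o["qpos"]); print(R.from_rotvec(o["orientation"]).as_matrix().round(3))
a=snap("scene","s0",s=1.5); b=snap("top","t0",s=1.5)
for i in(a,b): print(i["fx"],i["cx"],i["cy"],i["T"].round(3))
E
```

```text
0.0 [268.1 564.  221.9] [-6.910e-01 -3.064e+00  2.000e-03] [-0.  -0.2  0.1] 87.6 0.0
[ 1.10801268e+00  4.23855903e-01  1.63065181e+00 -2.05892721e-05
  1.08856161e+00 -1.90128835e-02]
[[-0.903  0.429 -0.001]
 [ 0.429  0.903 -0.001]
 [ 0.    -0.001 -1.   ]]
367.6184885842766 256.46138232264104 193.26242817493676 [[ 4.45000e-01 -4.28000e-01  7.87000e-01 -2.15838e+02]
 [-8.95000e-01 -2.30000e-01  3.81000e-01 -3.43971e+02]
 [ 1.80000e-02 -8.74000e-01 -4.86000e-01  5.61832e+02]
 [ 0.00000e+00  0.00000e+00  0.00000e+00  1.00000e+00]]
352.9027959371268 256.3402784465618 188.9582024301532 [[-2.000000e-03 -9.830000e-01  1.810000e-01  3.290820e+02]
 [-1.000000e+00  1.000000e-03 -6.000000e-03 -3.084000e+00]
 [ 6.000000e-03 -1.810000e-01 -9.830000e-01  1.060345e+03]
 [ 0.000000e+00  0.000000e+00  0.000000e+00  1.000000e+00]]
```

View pics/t0.png

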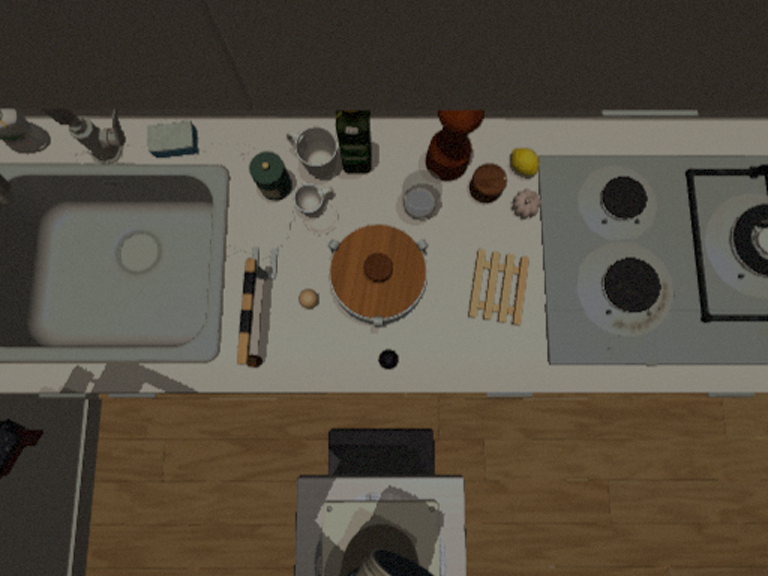

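View pics/s0.png

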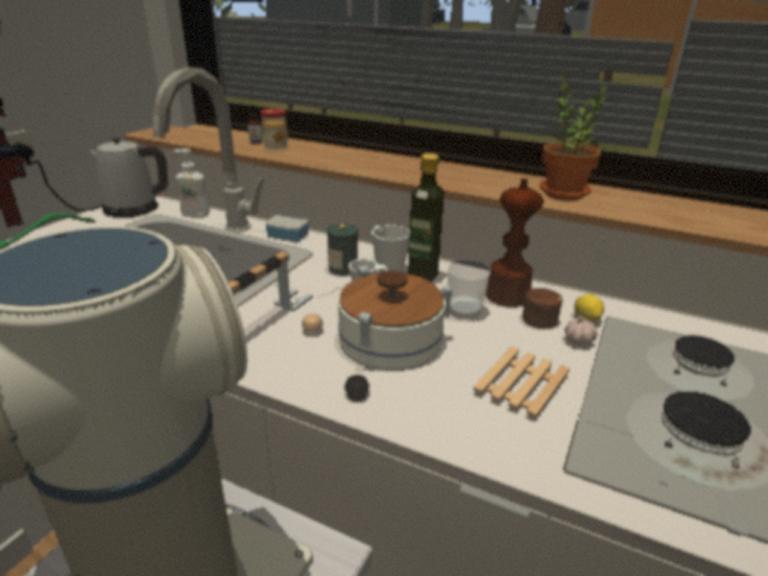

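The top view shows the tool on the left (bar from (248,260) to (244,362), fork at (265,262) facing away), one tan mushroom at (308,298), a black look-alike at (388,359), the crock at (378,270) and the trivet at (499,287). I'll enlarge it to measure.

Run:
```python
import cv2
p=cv2.imread('pics/t0.png'); p=cv2.resize(p,(512,384),interpolation=cv2.INTER_AREA)
import numpy as np
d=np.load('pics/t0.npz'); p=cv2.cvtColor(d['pixels'],cv2.COLOR_RGB2BGR)
c=np.clip(p[145:260,150:365].astype(float)*1.5,0,255).astype('uint8')
c=cv2.resize(c,None,fx=3.7,fy=3.7,interpolation=cv2.INTER_CUBIC)
cv2.imwrite('pics/t0c.png',c)
```

```text
(no output)
```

View pics/t0c.png

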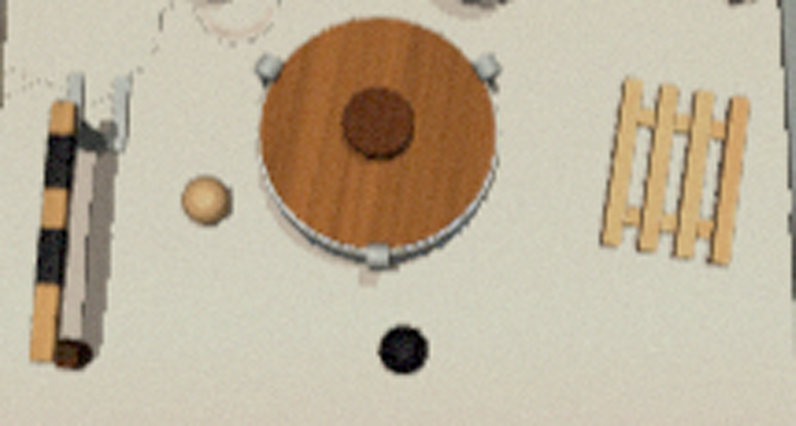

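Run:
```python
from h import *
im=dict(np.load('pics/t0.npz'))
def q(n,x,y,z):
    p=pix(im,150+(x+.5)/3.7-.5,145+(y+.5)/3.7-.5,z); print(n,p.round(1)); return p
a=q('barF',63,102,116);b=q('barP',43,360,116);print(np.linalg.norm(a-b),np.degrees(np.arctan2(*(a-b)[1::-1])))
q('slF',59,160,116.5);q('slP',51,256,116.5)
c=q('tineL',76,73,8);d=q('tineR',123,80,8);q('padfoot',75,355,0)
q('cap',378,123,129);q('flange',378,133,91)
t=[q('tr',*k,18) for k in((632,80),(742,98),(725,264),(608,243))];print(np.mean(t,0), t[0]-t[3],t[1]-t[0])
q('mush',206,200,24);q('black',403,349,24)
```

```text
barF [550.1 236.6 116. ]
barP [361.  242.5 116. ]
189.1870980419862 -1.7938237463258382
slF [506.3 237.5 116.5]
slP [435.5 240.1 116.5]
tineL [600.  254.3   8. ]
tineR [594.  215.2   8. ]
padfoot [368.8 247.2   0. ]
cap [531.2   3.2 129. ]
flange [531.7   3.4  91. ]
tr [ 591.4 -204.9   18. ]
tr [ 576.1 -294.8   18. ]
tr [ 439.5 -274.3   18. ]
tr [ 456.6 -180.9   18. ]
[ 515.90964309 -238.74436253   18.        ] [134.7837265  -24.00653775   0.        ] [-15.23479992 -89.85530754   0.        ]
mush [490.9 141.8  24. ]
black [372.2 -15.9  24. ]
```

Run:
```python
from h import *
plan([446,240,180],np.radians(88.1)); plan([446,240,88],np.radians(88.1))
```

```text
[-0.9993 -0.7206  0.1409] [-9.000e-04 -2.000e-04 -2.737e-01]
[-0.9993 -0.7201  0.4475] [-9.000e-04 -2.000e-04 -2.737e-01]
```

Request:
{"api": "step_arm", "payload": {"deltas": [[[-0.999, -0.7206, 0.141], [0, 0, -0.2737], 1], [[-0.999, -0.7206, 0.141], [0, 0, -0.2737], 1], [[-0.999, -0.7206, 0.141], [0, 0, -0.2737], 1], [[-0.999, -0.7206, 0.141], [0, 0, -0.2737], 1], [[-0.999, -0.7206, 0.141], [0, 0, -0.2737], 1], [[-0.999, -0.7206, 0.141], [0, 0, -0.2737], 1], [[-0.999, -0.7206, 0.141], [0, 0, -0.2737], 1], [[-0.999, -0.7206, 0.141], [0, 0, -0.2737], 1], [[-0.999, -0.7206, 0.141], [0, 0, -0.2737], 1], [[-0.999, -0.7206, 0.141], [0, 0, -0.2737], 1], [[-0.999, -0.7206, 0.141], [0, 0, -0.2737], 1], [[-0.999, -0.7206, 0.141], [0, 0, -0.2737], 1], [[-0.999, -0.7206, 0.141], [0, 0, -0.2737], 1], [[-0.999, -0.7206, 0.141], [0, 0, -0.2737], 1]]}}

```text
t: 1.27
ee_pos: [445.6, 241.8, 180.5]
orientation: [0.049, 3.141, 0.0]
ft_force: [-0.2, 0.1, -0.1]
width: 88.0
grasp_force: 0.0
```

Run:
```python
from h import *
st(); a=snap("wrist","w1",s=1.5)
for x in(78,32,-38,-114):
    print(x,1.5*proj(a,np.array([473,239,116])+x*np.array([np.cos(.033),-np.sin(.033),0])))
print(a["T"].round(3))
```

```text
1.27 [445.6 241.8 180.5] [0.049 3.141 0.   ] [-0.2  0.1 -0.1] 88.0 0.0
78 [384.08965971 493.57952626]
32 [384.13220124 417.32773644]
-38 [384.20550549 285.93659727]
-114 [384.29960773 117.26695913]
[[ 3.10000e-02  9.63000e-01  2.68000e-01  3.71919e+02]
 [ 1.00000e+00 -3.00000e-02 -8.00000e-03  2.43390e+02]
 [ 0.00000e+00  2.68000e-01 -9.63000e-01  3.42257e+02]
 [ 0.00000e+00  0.00000e+00  0.00000e+00  1.00000e+00]]
```

View pics/w1.png

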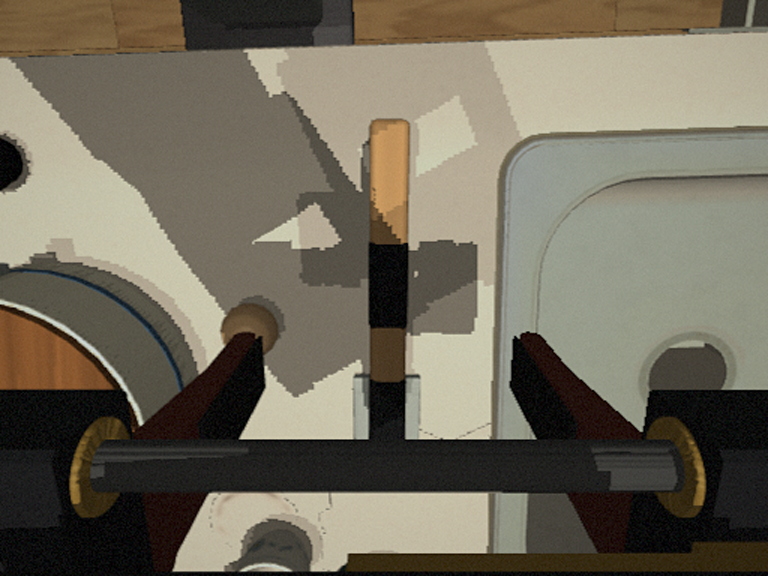

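The wrist view shows the paddle sleeve at rows 243-327, centre (388,285), against a predicted (384,286), and the bar is parallel. That's good enough to go down and grip.

Request:
{"api": "step_arm", "payload": {"deltas": [[[0, 0, 0.1], [0, 0, 0], 1], [[0, 0, 0.2], [0, 0, 0], 1], [[0, 0, 0.29], [0, 0, 0], 1], [[0, 0, 0.308], [0, 0, 0], 1], [[0, 0, 0.308], [0, 0, 0], 1], [[0, 0, 0.308], [0, 0, 0], -1], [[0, 0, 0.308], [0, 0, 0], -1], [[0, 0, 0.308], [0, 0, 0], -1], [[0, 0, 0.308], [0, 0, 0], -1], [[0, 0, 0.308], [0, 0, 0], -1], [[0, 0, 0.308], [0, 0, 0], -1], [[0, 0, 0.308], [0, 0, 0], -1], [[0, 0, 0.308], [0, 0, 0], -1], [[0, 0, 0.308], [0, 0, 0], -1], [[0, 0, 0.308], [0, 0, 0], -1]]}}

```text
t: 2.57
ee_pos: [446.1, 240.5, 87.9]
orientation: [-0.052, -3.141, 0.0]
ft_force: [-0.1, 0.3, -0.8]
width: 24.7
grasp_force: 0.0
```

Request:
{"api": "step_arm", "payload": {"deltas": [[[0, 0, 0], [0, 0, 0], -1], [[0, 0, 0], [0, 0, 0], -1], [[0, 0, 0], [0, 0, 0], -1], [[0, 0, 0], [0, 0, 0], -1], [[0, 0, -0.02], [0, 0, 0], -1], [[0, 0, -0.05], [0, 0, 0], -1], [[0, 0, -0.1], [0, 0, 0], -1], [[0, 0, -0.15], [0, 0, 0], -1], [[0, 0, -0.2], [0, 0, 0], -1], [[0, 0, -0.25], [0, 0, 0], -1], [[0, 0, -0.3], [0, 0, 0], -1], [[0, 0, -0.35], [0, 0, 0], -1], [[0, 0, -0.4], [0, 0, 0], -1], [[0, 0, -0.42], [0, 0, 0], -1], [[0, 0, -0.42], [0, 0, 0], -1]]}}

```text
t: 3.82
ee_pos: [447.1, 241.0, 216.0]
orientation: [0.052, 3.138, 0.003]
ft_force: [0.9, -0.2, -0.7]
width: 18.0
grasp_force: 30.0
```

Run:
```python
from h import *
st(); a=snap("wrist","w2",s=1.5)
# standoff: fork slot middle 75mm short of neck along bar yaw -60deg, TCP 132+75 back
u=np.array([np.cos(np.radians(-60)),np.sin(np.radians(-60))]); c=np.array([531.5,3.3])
p=c-u*(132+75); print(p); plan([*p,213],np.radians(30))
```

```text
3.82 [447.1 241.  216. ] [5.200e-02 3.138e+00 3.000e-03] [ 0.9 -0.2 -0.7] 18.0 29.989933669567108
[428.         182.56725858]
[ 0.0551 -0.1957  0.0058] [0.0011 0.0007 0.6759]
```

View pics/w2.png

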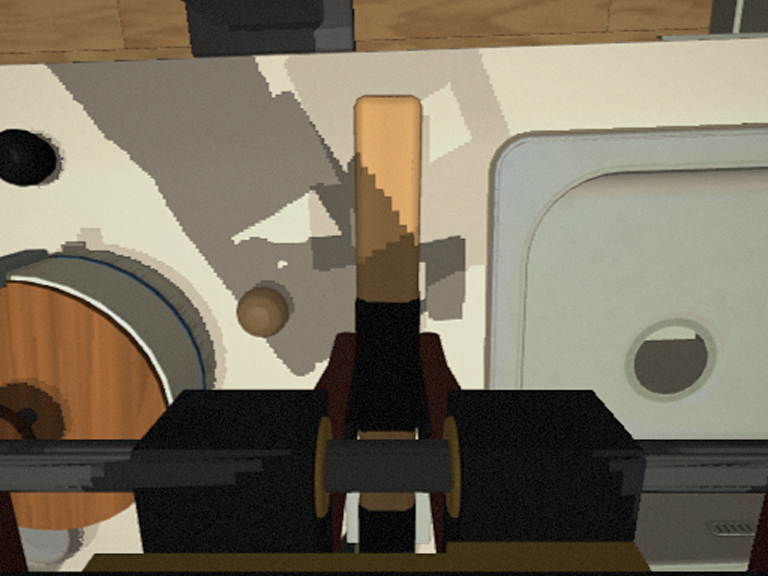

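The tool is held (bar end at row 97, sleeve start at row 300). I'll check its offset in the grip, then swing to the standoff.

Run:
```python
from h import *
a=dict(np.load('pics/w2.npz'))
for z in(128+116,):
  for x in(-114,-60.5): print(x,1.5*proj(a,[447.1+(x+27)*.9995,241-(x+27)*.033,z]))
print(pix(a,388/1.5,97/1.5,244),pix(a,388/1.5,300/1.5,244))
```

```text
-114 [389.56643163  93.94270768]
-60.5 [389.30459661 296.20102416]
[360.85594982 243.45122418 244.        ] [414.72758369 241.70079065 244.        ]
```

Request:
{"api": "step_arm", "payload": {"deltas": [[[0.01, -0.03, 0], [0, 0, 0.08], -1], [[0.02, -0.06, 0], [0, 0, 0.16], -1], [[0.03, -0.08, 0], [0, 0, 0.24], -1], [[0.04, -0.11, 0], [0, 0, 0.32], -1], [[0.045, -0.14, 0], [0, 0, 0.4], -1], [[0.05, -0.16, 0], [0, 0, 0.48], -1], [[0.055, -0.18, 0], [0, 0, 0.56], -1], [[0.055, -0.196, 0.006], [0, 0, 0.64], -1], [[0.055, -0.196, 0.006], [0, 0, 0.676], -1], [[0.055, -0.196, 0.006], [0, 0, 0.676], -1], [[0.055, -0.196, 0.006], [0, 0, 0.676], -1]]}}

```text
t: 4.78
ee_pos: [427.2, 182.1, 211.4]
orientation: [-1.568, -2.721, 0.002]
ft_force: [-0.1, 1.0, -1.8]
width: 17.8
grasp_force: 30.0
```

Run:
```python
from h import *
st(); a=snap("scene","s3"); 
p=a["pixels"][150:270,140:360]; cv2.imwrite('pics/s3.png',cv2.cvtColor(cv2.resize(np.clip(p*1.4,0,255).astype('uint8'),None,fx=3.6,fy=3.6,interpolation=cv2.INTER_CUBIC),cv2.COLOR_RGB2BGR))
b=snap("top","t3");p=b["pixels"][145:260,150:365]
cv2.imwrite('pics/t3.png',cv2.cvtColor(cv2.resize(np.clip(p*1.5,0,255).astype('uint8'),None,fx=3.7,fy=3.7,interpolation=cv2.INTER_CUBIC),cv2.COLOR_RGB2BGR))
```

```text
4.78 [427.2 182.1 211.4] [-1.568e+00 -2.721e+00  2.000e-03] [-0.1  1.  -1.8] 17.8 29.99035209417343
```

View pics/s3.png

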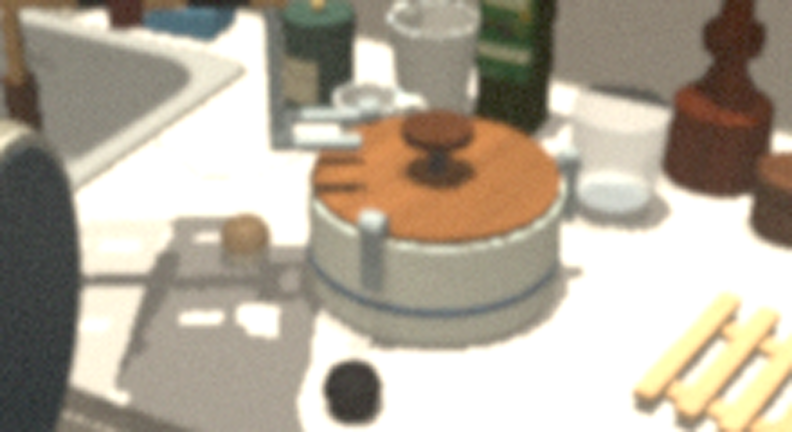

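View pics/t3.png

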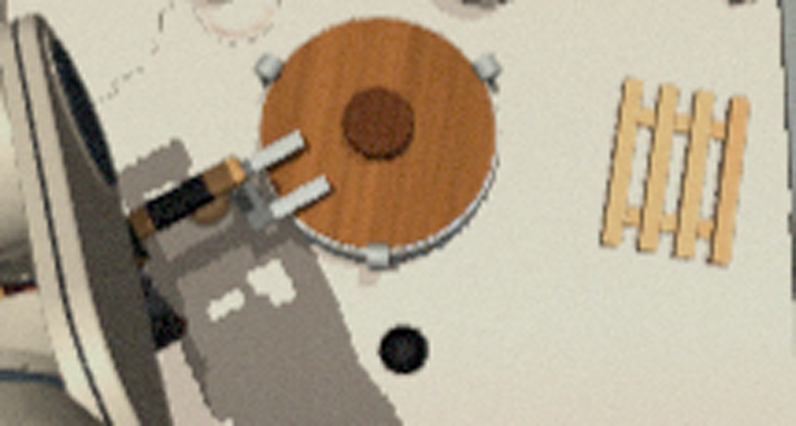

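The fork is short of the knob and aligned: tine tips are at top-crop (302,138), (328,185) and scene-crop (360,116), (360,143). I'll triangulate them.

```bash
cat >> h.py <<'E'
def tri(a,ua,b,ub):
    A=[];B=[]
    for im,(u,v) in((a,ua),(b,ub)):
        d=im["T"][:3,:3]@np.array([(u-im["cx"])/im["fx"],(v-im["cy"])/im["fy"],1]);d/=np.linalg.norm(d)
        P=np.eye(3)-np.outer(d,d);A.append(P);B.append(P@im["T"][:3,3])
    A=np.vstack(A);B=np.hstack(B);x=np.linalg.lstsq(A,B,rcond=None)[0];return x,np.linalg.norm(A@x-B)
def top(x,y): return 150+(x+.5)/3.7-.5,145+(y+.5)/3.7-.5
def sc(x,y): return 140+(x+.5)/3.6-.5,150+(y+.5)/3.6-.5
E
python3 - <<'E'
from h import *
a=dict(np.load('pics/t3.npz'));b=dict(np.load('pics/s3.npz'))
for p,q in(((302,138),(360,116)),((328,185),(360,144)),((378,123),(438,129)),((206,200),(245,238))): print(*tri(a,top(*p),b,sc(*q)))
u=np.array([np.cos(np.radians(-60)),np.sin(np.radians(-60))]);v=np.array([-u[1],u[0]])
for s in(19,-19): print(np.array([427.2,182.1])+u*152+v*s)
E
```

```text
[519.52709037  59.5801935  128.61397243] 1.7835179132648573
[484.98224861  40.54671613 127.3616486 ] 1.926350378922178
[531.31811008   3.95249655 126.63354769] 1.2239280070247378
[491.33915226 144.16233377  16.11898554] 2.0665503544782724
[519.65448267  59.96413862]
[486.74551733  40.96413862]
```

Request:
{"api": "step_arm", "payload": {"deltas": [[[0, 0, 0.04], [0, 0, 0], -1], [[0, 0, 0.075], [0, 0, 0], -1], [[0, 0, 0.075], [0, 0, 0], -1], [[-0.03, 0, 0.075], [0, 0, 0], -1], [[-0.06, 0.003, 0.075], [0, 0, 0], -1], [[-0.09, 0.003, 0.075], [0, 0, 0], -1], [[-0.12, 0.003, 0.075], [0, 0, 0], -1], [[-0.15, 0.003, 0.075], [0, 0, 0], -1], [[-0.18, 0.003, 0.075], [0, 0, 0], -1], [[-0.21, 0.003, 0.075], [0, 0, 0], -1], [[-0.24, 0.003, 0.075], [0, 0, 0], -1], [[-0.25, 0.003, 0.075], [0, 0, 0], -1], [[-0.25, 0.003, 0.075], [0, 0, 0], -1], [[-0.25, 0.003, 0.075], [0, 0, 0], -1]]}}

```text
t: 6.05
ee_pos: [466.0, 117.7, 189.6]
orientation: [-1.572, -2.72, 0.0]
ft_force: [-0.6, -0.4, -0.9]
width: 18.0
grasp_force: 30.0
```

Run:
```python
from h import *
st(); a=snap("scene","s4"); 
p=a["pixels"][150:270,180:340]; cv2.imwrite('pics/s4.png',cv2.cvtColor(cv2.resize(np.clip(p*1.4,0,255).astype('uint8'),None,fx=4.5,fy=4.5,interpolation=cv2.INTER_CUBIC),cv2.COLOR_RGB2BGR))
```

```text
6.05 [466.  117.7 189.6] [-1.572 -2.72   0.   ] [-0.6 -0.4 -0.9] 18.0 29.98993992805481
```

View pics/s4.png

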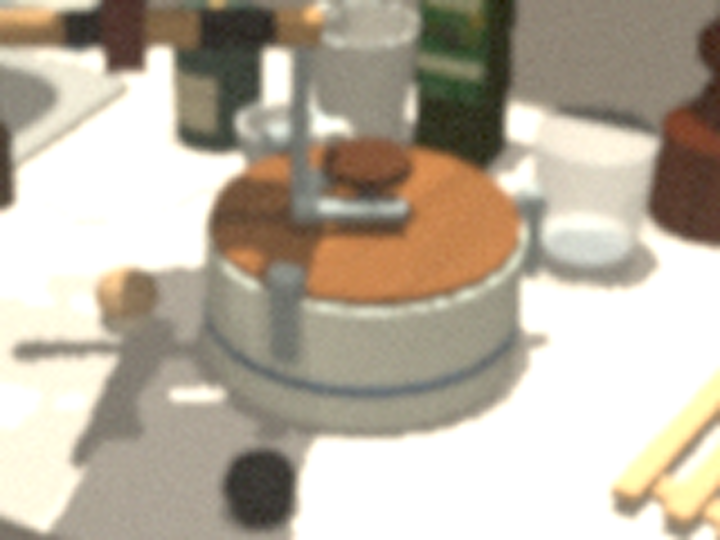

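The fork tines (320-410, 210) are under the knob cap around the neck. Next is a slow pull.

Request:
{"api": "step_arm", "payload": {"deltas": [[[0, 0, -0.01], [0, 0, 0], -1], [[0, 0, -0.02], [0, 0, 0], -1], [[0, 0, -0.03], [0, 0, 0], -1], [[0, 0, -0.035], [0, 0, 0], -1], [[0, 0, -0.04], [0, 0, 0], -1], [[0, 0, -0.045], [0, 0, 0], -1], [[0, 0, -0.05], [0, 0, 0], -1], [[0, 0, -0.055], [0, 0, 0], -1], [[0, 0, -0.06], [0, 0, 0], -1], [[0, 0, -0.065], [0, 0, 0], -1], [[0, 0, -0.07], [0, 0, 0], -1]]}}

```text
t: 7.02
ee_pos: [465.8, 117.7, 210.7]
orientation: [-1.571, -2.72, 0.001]
ft_force: [0.9, -2.6, -6.0]
width: 17.9
grasp_force: 30.0
```

Run:
```python
from h import *
st(); a=snap("scene","s5"); 
p=a["pixels"][130:270,160:360]; cv2.imwrite('pics/s5.png',cv2.cvtColor(cv2.resize(np.clip(p*1.4,0,255).astype('uint8'),None,fx=4,fy=4,interpolation=cv2.INTER_CUBIC),cv2.COLOR_RGB2BGR))
```

```text
7.02 [465.8 117.7 210.7] [-1.571e+00 -2.720e+00  1.000e-03] [ 0.9 -2.6 -6. ] 17.9 29.99897003173828
```

View pics/s5.png

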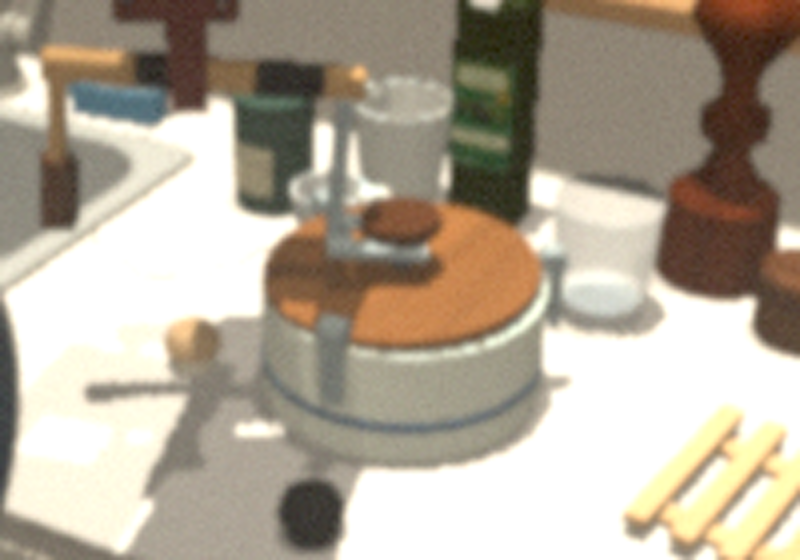

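The lid hasn't popped: the pull is about 4.5 N, and the bar has slipped nose-down by roughly 5° (left end row 55, right end row 80). I'll pull a little further and watch the force.

Request:
{"api": "step_arm", "payload": {"deltas": [[[0, 0, -0.005], [0, 0, 0], -1], [[0, 0, -0.01], [0, 0, 0], -1], [[0, 0, -0.015], [0, 0, 0], -1]]}}

```text
t: 7.32
ee_pos: [465.7, 117.8, 215.2]
orientation: [-1.571, -2.72, 0.001]
ft_force: [0.4, -1.9, -5.9]
width: 17.6
grasp_force: 30.0
```

Run:
```python
from h import *
o=st(); print(o["moment"])
```

```text
7.32 [465.7 117.8 215.2] [-1.571e+00 -2.720e+00  1.000e-03] [ 0.4 -1.9 -5.9] 17.6 30.00070631504059
[-0.03005919  0.33455244 -0.10733239]
```

Request:
{"api": "step_arm", "payload": {"deltas": [[[0, 0, 0.03], [0, 0, 0], -1], [[0, 0, 0.06], [0, 0, 0], -1], [[0, 0, 0.08], [0, 0, 0], -1], [[0, 0, 0.1], [0, 0, 0], -1], [[0, 0, 0.11], [0, 0, 0], -1], [[0, 0, 0.12], [0, 0, 0], -1], [[0, 0, 0.122], [0, 0, 0], -1], [[0, 0, 0.122], [0, 0, 0], -1]]}}

```text
t: 7.98
ee_pos: [466.2, 118.0, 178.7]
orientation: [1.571, 2.721, 0.0]
ft_force: [-1.0, 1.0, 2.4]
width: 18.0
grasp_force: 30.0
```

Run:
```python
from h import *
o=st(); print(o["moment"])
a=snap("scene","s6"); 
p=a["pixels"][130:270,160:360]; cv2.imwrite('pics/s6.png',cv2.cvtColor(cv2.resize(np.clip(p*1.4,0,255).astype('uint8'),None,fx=4,fy=4,interpolation=cv2.INTER_CUBIC),cv2.COLOR_RGB2BGR))
```

```text
7.98 [466.2 118.  178.7] [1.571 2.721 0.   ] [-1.   1.   2.4] 18.0 30.000463128089905
[-0.02875934  0.12370651 -0.04998884]
```

View pics/s6.png

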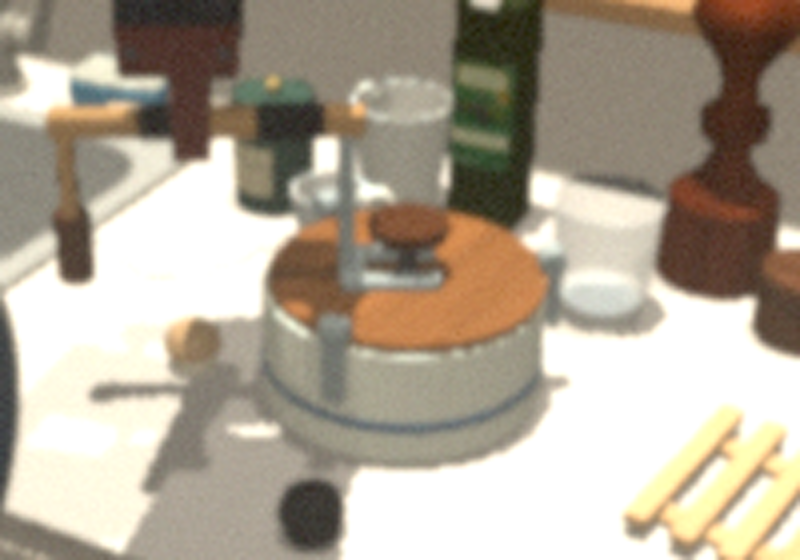

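The fork pressed onto the lid has levelled the bar again (now row 120 at both ends). I'll try a quick jerk combined with a slight nose-up wrist turn.

Request:
{"api": "step_arm", "payload": {"deltas": [[[0, 0, -0.12], [0, -0.07, 0], -1], [[0, 0, -0.14], [0, -0.07, 0], -1], [[0, 0, -0.14], [0, -0.07, 0], -1], [[0, 0, -0.14], [0, -0.07, 0], -1]]}}

```text
t: 8.37
ee_pos: [466.0, 118.2, 220.4]
orientation: [1.524, 2.643, -0.077]
ft_force: [-0.9, 0.0, -1.4]
width: 17.8
grasp_force: 30.0
```

Run:
```python
from h import *
o=st(); print(o["moment"])
a=snap("scene","s7"); 
p=a["pixels"][130:270,160:360]; cv2.imwrite('pics/s7.png',cv2.cvtColor(cv2.resize(np.clip(p*1.4,0,255).astype('uint8'),None,fx=4,fy=4,interpolation=cv2.INTER_CUBIC),cv2.COLOR_RGB2BGR))
```

```text
8.37 [466.  118.2 220.4] [ 1.524  2.643 -0.077] [-0.9  0.  -1.4] 17.8 29.99833256006241
[ 0.05737798  0.04794823 -0.02239872]
```

View pics/s7.png

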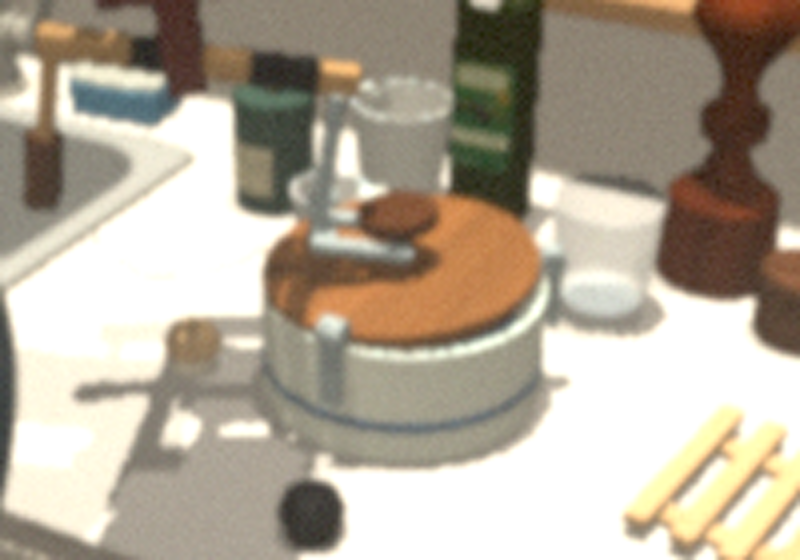

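The lid's right and far side has come up, so at least one clip is free (gap at (545,270)), and the tool is about 8° nose-down with the tines near the cap's edge. I'll level the tool with the wrist, move slightly forward and pull again.

Request:
{"api": "step_arm", "payload": {"deltas": [[[-0.004, 0, 0.03], [0, -0.05, 0], -1], [[-0.01, 0, 0.065], [0, -0.105, 0], -1], [[-0.01, 0, 0.065], [0, -0.105, 0], -1], [[-0.01, 0, 0.065], [0, -0.105, 0], -1]]}}

```text
t: 8.75
ee_pos: [467.2, 113.6, 200.0]
orientation: [1.454, 2.524, -0.194]
ft_force: [-0.2, 0.8, -1.8]
width: 17.7
grasp_force: 30.0
```

Run:
```python
from h import *
o=st(); print(o["moment"])
```

```text
8.75 [467.2 113.6 200. ] [ 1.454  2.524 -0.194] [-0.2  0.8 -1.8] 17.7 29.99842196702957
[ 0.38055498  0.26941241 -0.00074509]
```

Request:
{"api": "step_arm", "payload": {"deltas": [[[-0.003, 0, -0.01], [0, 0, 0], -1], [[-0.005, 0, -0.02], [0, 0, 0], -1], [[-0.008, 0, -0.03], [0, 0, 0], -1], [[-0.011, 0, -0.04], [0, 0, 0], -1], [[-0.013, 0, -0.05], [0, 0, 0], -1]]}}

```text
t: 9.17
ee_pos: [468.6, 113.3, 217.5]
orientation: [1.455, 2.518, -0.191]
ft_force: [1.1, -1.4, -6.3]
width: 17.7
grasp_force: 30.0
```

Run:
```python
from h import *
o=st(); print(o["moment"]); a=snap("scene","s8")
```

```text
9.17 [468.6 113.3 217.5] [ 1.455  2.518 -0.191] [ 1.1 -1.4 -6.3] 17.7 29.998780488967896
[0.29043564 0.25095663 0.0371262 ]
```

Run:
```python
from h import *
ims=[cv2.cvtColor(np.load(f'pics/{n}.npz')['pixels'],cv2.COLOR_RGB2BGR)[150:250,200:320] for n in('s6','s7','s8')]
cv2.imwrite('pics/cmp.png',cv2.resize(np.clip(np.hstack([ims[1],ims[2]])*1.4,0,255).astype('uint8'),None,fx=3.3,fy=3.3,interpolation=cv2.INTER_CUBIC))
```

```text
(no output)
```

View pics/cmp.png

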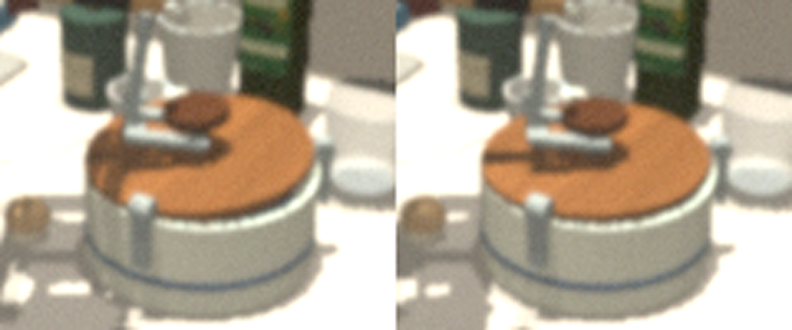

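The right-hand frame (now) shows the lid nearly level but still under the near clip, with the fork well under the cap. I'll lower the fork onto the flange and jerk again, with more wrist rotation.

Request:
{"api": "step_arm", "payload": {"deltas": [[[0.008, 0, 0.03], [0, 0, 0], -1], [[0.017, 0, 0.064], [0, 0, 0], -1], [[0.019, 0, 0.072], [0, 0, 0], -1], [[0.019, 0, 0.072], [0, 0, 0], -1], [[-0.008, 0, -0.06], [0, -0.08, 0], -1], [[-0.022, 0, -0.11], [0, -0.12, 0], -1], [[-0.022, 0, -0.11], [0, -0.12, 0], -1]]}}

```text
t: 9.8
ee_pos: [468.2, 117.1, 252.5]
orientation: [1.368, 2.372, -0.305]
ft_force: [-0.2, 0.4, -3.2]
width: 18.0
grasp_force: 30.0
```

Run:
```python
from h import *
o=st(); a=snap("scene","s9")
def bar(n):
    p=np.load(f'pics/{n}.npz')['pixels'].astype(int)
    # cap: dark red-brown
    r,g,b=p[...,0],p[...,1],p[...,2]
    m=(r>40)&(r<120)&(r>g*1.7)&(g<60); ys,xs=np.nonzero(m[165:205,230:290]); 
    lid=(r>110)&(r>g*1.4)&(g>b*1.4); y,x=np.nonzero(lid[160:225,210:310])
    print(n,'cap',xs.mean()+230,ys.mean()+165,len(xs),'lid x',x.min()+210,x.max()+210,'bottom',y.max()+160,'rightmost y',y[x>=x.max()-1].mean()+160,'leftmost y',y[x<=x.min()+1].mean()+160)
for n in('s4','s6','s7','s8','s9'):bar(n)
```

```text
9.8 [468.2 117.1 252.5] [ 1.368  2.372 -0.305] [-0.2  0.4 -3.2] 18.0 30.000024139881134
s4 cap nan nan 0 lid x 231 294 bottom 216 rightmost y 199.64285714285714 leftmost y 205.8
s6 cap nan nan 0 lid x 231 295 bottom 216 rightmost y 200.91666666666666 leftmost y 205.8
s7 cap nan nan 0 lid x 230 293 bottom 214 rightmost y 195.68421052631578 leftmost y 203.25
s8 cap nan nan 0 lid x 227 293 bottom 215 rightmost y 198.29411764705884 leftmost y 200.45454545454544
s9 cap nan nan 0 lid x 232 298 bottom 207 rightmost y 188.61111111111111 leftmost y 191.46153846153845<stdin>:9: RuntimeWarning: Mean of empty slice.
  ret = ret.dtype.type(ret / rcount)
```

The lid is off: its image has risen about 10 px (roughly 30 mm), and the load is about 2.9 N, which matches tool plus lid. Next I lift further and measure lid and fork.

Request:
{"api": "step_arm", "payload": {"deltas": [[[-0.007, 0, -0.015], [0, 0, 0], -1], [[-0.014, 0, -0.03], [0, 0, 0], -1], [[-0.021, 0, -0.045], [0, 0, 0], -1], [[-0.029, 0, -0.06], [0, 0, 0], -1], [[-0.036, 0, -0.075], [0, 0, 0], -1], [[-0.043, 0, -0.09], [0, 0, 0], -1], [[-0.05, 0, -0.105], [0, 0, 0], -1], [[-0.057, 0, -0.12], [0, 0, 0], -1], [[-0.057, 0, -0.12], [0, 0, 0], -1]]}}

```text
t: 10.6
ee_pos: [467.9, 115.6, 291.6]
orientation: [1.371, 2.374, -0.306]
ft_force: [0.3, -0.1, -2.2]
width: 17.9
grasp_force: 30.0
```

Run:
```python
from h import *
o=st(); a=snap("scene","s10"); b=snap("top","t10")
A=cv2.cvtColor(a["pixels"],cv2.COLOR_RGB2BGR)[110:270,160:360]; B=cv2.cvtColor(b["pixels"],cv2.COLOR_RGB2BGR)[100:260,170:370]
cv2.imwrite('pics/c10.png',np.clip(cv2.resize(np.hstack([A,B]),None,fx=2,fy=2,interpolation=cv2.INTER_CUBIC)*1.4,0,255).astype('uint8'))
def bar(n):
    p=np.load(f'pics/{n}.npz')['pixels'].astype(int)
    r,g,b=p[...,0],p[...,1],p[...,2]
    s=(slice(140,225),slice(210,310)) if n[0]=='s' else (slice(130,230),slice(200,320))
    m=((r>90)&(r>g*1.4)&(g>b*1.3))[s].astype('uint8')
    k,l,stt,_=cv2.connectedComponentsWithStats(m); i=1+np.argmax(stt[1:,4]); c,_=cv2.findContours((l==i).astype('uint8'),0,1)
    e=cv2.fitEllipse(cv2.convexHull(max(c,key=len))); print(n,np.add(e[0],(s[1].start,s[0].start)),e[1:],stt[i])
for n in('s6','s9','s10','t0','t10'):bar(n)
```

```text
10.6 [467.9 115.6 291.6] [ 1.371  2.374 -0.306] [ 0.3 -0.1 -2.2] 17.9 29.99916583299637
s6 [267.51697159 199.27414322] ((35.4886360168457, 53.94219970703125), 90.17143249511719) [  38   42   48   35 1020]
s9 [264.92102051 189.16638184] ((37.77922821044922, 67.45504760742188), 85.67970275878906) [  22   31   67   38 1410]
s10 [260.92882919 178.22975922] ((29.60912322998047, 68.62562561035156), 105.8738021850586) [  18   28   66   28 1027]
t0 [251.55010223 180.66832733] ((61.245182037353516, 62.652549743652344), 92.23162841796875) [  21   20   63   62 2619]
t10 [249.2991333  174.89804459] ((60.78424072265625, 66.6316909790039), 121.8237533569336) [  17   14   65   63 2169]
```

View pics/c10.png

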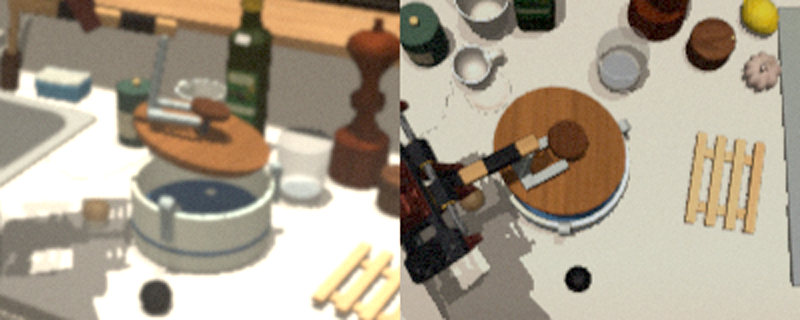

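The lid is off and hanging, but the tool has sagged nose-down by about 13° and the lid tilts right-down with the knob near the tine tips. I'll level it gently about the fork, staying over the crock.

Request:
{"api": "step_arm", "payload": {"deltas": [[[0.018, 0, 0.009], [0, -0.025, 0], -1], [[0.035, 0, 0.018], [0, -0.05, 0], -1], [[0.053, 0, 0.027], [0, -0.075, 0], -1], [[0.071, 0, 0.035], [0, -0.1, 0], -1], [[0.088, 0, 0.044], [0, -0.125, 0], -1], [[0.106, 0, 0.053], [0, -0.151, 0], -1], [[0.106, 0, 0.053], [0, -0.151, 0], -1]]}}

```text
t: 11.28
ee_pos: [455.3, 135.0, 260.7]
orientation: [1.26, 2.19, -0.443]
ft_force: [-0.5, -0.1, -3.2]
width: 18.3
grasp_force: 30.0
```

```bash
cat >> h.py <<'E'
def lid(n):
    p=np.load(f'pics/{n}.npz')['pixels'].astype(int)
    r,g,b=p[...,0],p[...,1],p[...,2]
    s=(slice(120,225),slice(200,330)) if n[0]=='s' else (slice(120,230),slice(200,340))
    m=((r>90)&(r>g*1.4)&(g>b*1.3))[s].astype('uint8')
    k,l,stt,_=cv2.connectedComponentsWithStats(m); i=1+np.argmax(stt[1:,4]); c,_=cv2.findContours((l==i).astype('uint8'),0,1)
    e=cv2.fitEllipse(cv2.convexHull(max(c,key=len))); print(n,np.add(e[0],(s[1].start,s[0].start)).round(1),np.round(e[1],1),round(e[2],1),stt[i])
def art(n,box,st=2):
    "coarse colour classes: L lid-orange K dark G grey W white"
    p=np.load(f'pics/{n}.npz')['pixels'].astype(int); x0,y0,x1,y1=box
    for v in range(y0,y1,st):
        s=''
        for u in range(x0,x1,st):
            r,g,b=p[v:v+st,u:u+st].reshape(-1,3).mean(0)
            s+= 'L' if r>90 and r>1.4*g else 'd' if r>1.5*g and r>30 else 'y' if r>1.25*b and r>90 else '#' if max(r,g,b)<45 else '+' if max(r,g,b)<110 else '.'
        print(v,s)
E
python3 - <<'E'
from h import *
o=st(); snap("scene","s11"); snap("top","t11"); lid('s11'); lid('t11')
art('s11',(200,120,310,230))
E
```

```text
11.28 [455.3 135.  260.7] [ 1.26   2.19  -0.443] [-0.5 -0.1 -3.2] 18.3 29.99979168176651
s11 [260.  178.7] [29.1 69.3] 108.1 [ 27  49  66  28 991]
t11 [248.9 175.2] [60.4 66.6] 123.3 [  17   24   65   63 2201]
120 +++++++++++yyyyyyyyyy++y+yyyyyyyyyyyyyyy+####yyyyyyyyyy
122 ++++++++++++++yyyyyyyyyy+++++++yyyyyyyyy+####+yyyyyyyyy
124 yyyyy++++++++yyyyyy+++yyyyyyy++++++++++++####++yyyyyyyy
126 yyyyy++++###+yyyyyyy+++++++yyyyyy++++++y++++++#+yyyyyyy
128 yyyy+########+yyyyyy+++++++++++++yyy+++...++++#++yyyyyy
130 yyyy+########+yyyy+y+++++++++++++++++++...y+++##+++yyyy
132 +++++########++yyy+y++++++++y+++++++++#++++####++yy++++
134 +++y++++++++++y+++y+++++++++++++++++++#########+y+yyyyy
136 ++++++++++++++++++++++++++++++++++++++#########++++++++
138 ++++++++++++++++++++++++++++++++++++++#########+y++++++
140 +++++++++++++++++++++++++++++++++++++##########++++++++
142 +++++++++++++++++++++++++++++++++++++##########++++++++
144 ..+++++++++++++++++++++++++++++++++++++########++++++++
146 ...+++++++++++++++++++++++++++++++++++++++++###++++++++
148 ..+++++++++++yy++++++++++++++.+.++++++yy++++##
[... 1709 characters left out ...]
.++++++++++++++++++++++++++++++..+++....
208 ...yyy...........+++...++++++++++++++++++++++...+++++..
210 .yyyyyy...........++...+++++++++++++++++++++........+++
212 .yyyyyy................+++++++++++++++++++....+........
214 yyyyyyyy............+++++++++++++++++++......++........
216 .yyyyyy.............++++......+.............+++........
218 .yyyyyy.............++++..................+++++........
220 .+yyyy+.............++++................+.+++++........
222 .++++++......++.....++++...............+.++++++........
224 .++++++......+++....++++...................+++++.......
226 +++++++++++++++++...++++.................+++++++.......
228 +++++++.......++++..++++..................+++++........
```

Run:
```python
from h import *
a=dict(np.load('pics/s11.npz'));b=dict(np.load('pics/t11.npz'))
print(tri(a,(260,178.7),b,(248.9,175.2)))
# cap centre: scene (265,165); top: find d-class
p=b['pixels'].astype(int);r,g,bl=p[...,0],p[...,1],p[...,2]
art('t11',(205,140,300,220))
```

```text
(array([535.60044435,  10.92349858, 142.20217311]), np.float64(0.18329287089379764))
140 ..++++..........................++++++++++++....
142 +++++............................++++++++++.....
144 ++++............yyLLLLLyyy........++++++++......
146 .............yyLLLLLLLLLLLLy.........++.........
148 ............yLLLLLLLLLLLLLLLLy..................
150 ..........yLLLLLLLLLLLLLLLLLLLLy................
152 .........yLLLLLLLLLLLLLLLLLLLLLLy...............
154 .........LLLLLLLLLLLLLLLLLLLLLLLLy..............
156 ........yLLLLLLLLLLLLLLLLLLLLLLLLLy.............
158 .......yLLLLLLLLLLLLLLLLLLLLLLLLLLLy............
160 .......yLLLLLLLLLLLLLLdddddLLLLLLLLL............
162 ......yLLLLLLLLLLLLLddddddddLLLLLLLLy...........
164 ......yLLLLLLLLLLLLdddddddddLLLLLLLLL+.+........
166 ......LLLLLLLLLLLLLddddddddddLLLLLLLLy++........
168 ......LLLLLLLLLLLLy+dddddddddLLLLLLLLy.+........
170 .....yLLLLLLLLLLy..+ddddddddddLLLLLLLL..........
172 .....yLLLLLLLLy....+ddddddddddLLLLLLLLy.........
174 .....yLLLLyLL....++dddddddddddLLLLLLLLy.........
176 ......Lyyyyy....+dLddddddddddLLLLLLLLLy.........
178 ....
[... 404 characters left out ...]
+..........
194 +yy......+dLLy.yLLLLLLLLLLLLLLLLLLLL+...........
196 yyyy.....++dLLLLLLLLLLLLLLLLLLLLLLL+............
198 yyy+....++.+LLLLLLLLLLLLLLLLLLLLLL++.+..........
200 yy++++++++..++LLLLLLLLLLLLLLLLLLL++.............
202 +++++++++++..++LLLLLLLLLLLLLLLLd++..+...........
204 ++++++++......++++LLLLLLLLLLLd+#+..+............
206 ++++++++....++..+++++dddddd+##+...+.............
208 ++++++++.....++...+++++++++++...++..............
210 ++++++........+++.....+++.....+++...............
212 +++++...........++++.......++++.................
214 +++++..............+++...++++...................
216 +++++.................++++......................
218 +++++...........................................
```

The lid centre (flange top at z≈142) is tilted about 16°, leaning on the far-right clip. The bar is level, but the tine tips are about 15 mm short of the neck. I'll lower it to rest on the clips, re-enter deeper, and lift again.

Request:
{"api": "step_arm", "payload": {"deltas": [[[0.0093, 0, 0.0118], [0, 0, 0], -1], [[0.0186, 0, 0.0236], [0, 0, 0], -1], [[0.0279, 0, 0.0353], [0, 0, 0], -1], [[0.0372, 0, 0.047], [0, 0, 0], -1], [[0.0465, 0, 0.0588], [0, 0, 0], -1], [[0.0558, 0, 0.0706], [0, 0, 0], -1], [[0.0651, 0, 0.0823], [0, 0, 0], -1], [[0.0744, 0, 0.0941], [0, 0, 0], -1], [[0.0837, 0, 0.106], [0, 0, 0], -1], [[0.093, 0, 0.1176], [0, 0, 0], -1], [[0.093, 0, 0.1176], [0, 0, 0], -1]]}}

```text
t: 12.3
ee_pos: [456.1, 134.2, 216.6]
orientation: [1.263, 2.189, -0.441]
ft_force: [-0.2, -0.1, -3.4]
width: 17.9
grasp_force: 30.0
```

Run:
```python
from h import *
o=st(); snap("scene","s12"); snap("top","t12"); lid('s12'); lid('t12')
art('s12',(200,140,310,230)); art('t12',(205,140,300,220))
```

```text
12.3 [456.1 134.2 216.6] [ 1.263  2.189 -0.441] [-0.2 -0.1 -3.4] 17.9 29.999341070652008
s12 [259.6 193.1] [36.1 66.8] 104.1 [  27   54   66   39 1254]
t12 [249.3 178.8] [60.2 64. ] 123.0 [  18   28   64   62 2171]
140 ++++++++++++++yyyyy++++++++++++++++++##########++++++++
142 yyyyyy+++++++yyyyyyy+++++++++++++++++##########++++++++
144 yyyyy+++#####+yyyyyy+++++++++++++++++++########++++++++
146 yyyyy+#######+yyyyyy++++++++++++++++++++++++###++++++++
148 yyyy++#######++yyy+y++++++++....++++++y+++++###++++++++
150 ++yy++#######+++yy++++++...........+++++++y+###++++++++
152 +++yy+++++++++++++++++++............++++++++###++++++++
154 +++......++++++++++++++...+++.......++++++++###++++++++
156 ++.......+++++++++++++++...+........+#+#++++##+++++++++
158 +........++++++++++++++++...........+++##+++##+++++++++
160 .........++++++++++.....+++.+.....++++++#+++##+++++++++
162 .........++++++++++......+++++++++++++++++++##+++++++++
164 ..........+++++++++......+++++++++++++++y+++##+++++++++
166 ..........y++++++++......+++++++++++++++++++##+++++++++
168 ..........yyyy+++++......++++++++++++++++
[... 3234 characters left out ...]
+..........
194 y###+...+dddLy....+LLLLLLLLLLLLLLLLL+...........
196 y##+.....+dLLL..ydLLLLLLLLLLLLLLLLLL............
198 yyy+....++yLLLyLLLLLLLLLLLLLLLLLLLL+.+..........
200 yy++++.++++yLLLLLLLLLLLLLLLLLLLLLL+.............
202 +++++++++++.yLLLLLLLLLLLLLLLLLLLL+..+...........
204 +++++++++.....LLLLLLLLLLLLLLLLLL+..+............
206 ++++++++.....+.yLLLLLLLLLLLLLL+...+.............
208 ++++++++.....++..yyLLLLLLLLLy...++..............
210 ++++++........+++....yy+++....+++...............
212 +++++...........++++.......++++.................
214 ++++...............+++...++++...................
216 +++++.................++++......................
218 +++++...........................................
```

Request:
{"api": "step_arm", "payload": {"deltas": [[[0.006, 0, 0.008], [0, 0, 0], -1], [[0.012, 0, 0.016], [0, 0, 0], -1], [[0.019, 0, 0.024], [0, 0, 0], -1], [[0.025, 0, 0.032], [0, 0, 0], -1], [[0.033, 0, 0.042], [0, 0, 0], -1], [[0.041, 0, 0.052], [0, 0, 0], -1], [[0.046, 0, 0.058], [0, 0, 0], -1], [[0.046, 0, 0.058], [0, 0, 0], -1]]}}

```text
t: 13.07
ee_pos: [456.4, 134.1, 195.1]
orientation: [1.263, 2.188, -0.441]
ft_force: [0.3, -0.6, 2.3]
width: 17.9
grasp_force: 30.0
```

Run:
```python
from h import *
o=st(); snap("scene","s13"); snap("top","t13"); lid('s13'); lid('t13'); lid('t0')
a=dict(np.load('pics/s12.npz'));b=dict(np.load('pics/t12.npz'))
print(tri(a,(259.6,193.1),b,(249.3,178.8)))
art('s13',(200,150,310,224)); art('t13',(205,150,300,212))
```

```text
13.07 [456.4 134.1 195.1] [ 1.263  2.188 -0.441] [ 0.3 -0.6  2.3] 17.9 30.000326335430145
s13 [259.8 195. ] [41.1 67.2] 92.8 [  27   55   66   41 1512]
t13 [249.4 179.1] [62.7 63.5] 112.0 [  18   28   64   63 2346]
t0 [251.6 180.7] [61.2 62.7] 92.2 [  21   30   63   62 2619]
(array([534.56281434,  10.46750656, 101.14744261]), np.float64(0.2703715814863187))
150 .++yyy+++++++yyyyyyy++++...........+++++++y+###++++++++
152 yyyyyy+++##+#+yyyyyy++++............++++++++###++++++++
154 yyyyy+#######+yyyyy++++...+++.......++++++++###++++++++
156 yyyyy+#######++yyy++++++............+++##+++##+++++++++
158 ++yyy++++#####++y++y+++++...........+++##+++##+++++++++
160 +yy......++#+#+++++.....+++......+++++++++++##+++++++++
162 .........++++++++++......+++++++++++++++++++##+++++++++
164 ..........+++++++++......++++++++++++++yy+++##+++++++++
166 ..........+++++++++......+++++++++++++++++++##+++++++++
168 ..........yyyy+++++......+++++++++++++++++++##+++++++++
170 ..........yyyy+++++......++++++++++.+++++++###+++++++++
172 ..........yyyy+++++.......yyyyyy+++.+#####+###.....++++
174 ..........yyyy++
[... 2422 characters left out ...]
Ly.........
186 .....+##+yyyy++dLLLLd++++ddLLLLLLLLLLL..........
188 ...+####+yy+++++dLLy....+LLLLLLLLLLLLL..........
190 .++#######dd##++dL.....yLLLLLLLLLLLLLy..........
192 +########ddd##+......+LLLLLLLLLLLLLLL+..........
194 y#####+++dddd+.....yLLLLLLLLLLLLLLLL+...........
196 yy##+....+ddLL...yLLLLLLLLLLLLLLLLLL............
198 yy#+....++LLLLL.yLLLLLLLLLLLLLLLLLL+.+..........
200 +++++..++++LLLLLLLLLLLLLLLLLLLLLLL+.............
202 +++++++++++yLLLLLLLLLLLLLLLLLLLLL+..+...........
204 ++++++++++..+LLLLLLLLLLLLLLLLLLL+..+............
206 +++++++.....++yLLLLLLLLLLLLLLLy...+.............
208 +++++++......++.yyLLLLLLLLLLy...++..............
210 ++++++........+++..yyyyyyy....+++...............
```

The lid now rests level on the crock. I'll refine the fork-to-neck offset.

Run:
```python
from h import *
a=dict(np.load('pics/s13.npz'));b=dict(np.load('pics/t13.npz'))
c,e=tri(a,(259.8,195.0),b,(249.4,179.1)); print(c,e)
print(pix(b,249.9,177.5,140)) # cap top centre from art (d cols 241..259, rows 168..187)
art('t13',(215,164,270,200),1)
for zt in(111,): 
  for s in(13,25): 
    P=np.array([456.4,134.1])+140*np.array([.5,-.866])
    for sg in(1,-1): print(s*sg,proj(b,[P[0]+sg*s*.866,P[1]+sg*s*.5,zt]))
```

```text
[535.01697775  10.13627595  95.36876714] 0.059287960845114895
[529.87360301   8.16345618 140.        ]
164 ....+.yLLLLLLLLLLLLLLLLLLLLLLLLLLLLLLLLLLLLLLLLLLLLLLLL
165 ....++LLLLLLLLLLLLLLLLLLLLLLLLLLLLLLLLLLLLLLLLLLLLLLLLL
166 .....+LLLLLLLLLLLLLLLLLLLLLLLLLLLLLLLLLLLLLLLLLLLLLLLLL
167 .....LLLLLLLLLLLLLLLLLLLLLLLLLLLLLLLLLLLLLLLLLLLLLLLLLL
168 ....yLLLLLLLLLLLLLLLLLLLLLLLLLLLLLdddddLLLLLLLLLLLLLLLL
169 ....yLLLLLLLLLLLLLLLLLLLLLLLLLLLdddddddddLLLLLLLLLLLLLL
170 ....LLLLLLLLLLLLLLLLLLLLLLLLLLddddddddddddddLLLLLLLLLLL
171 ...yLLLLLLLLLLLLLLLLLLLLLLLLddddddddddddddddLLLLLLLLLLL
172 ...yLLLLLLLLLLLLLLLLLLLLLLLLddddddddddddddddLLLLLLLLLLL
173 ...yLLLLLLLLLLLLLLLLLLLLLLLLdddddddddddddddddLLLLLLLLLL
174 ...yLLLLLLLLLLLLLLLLLLLLLLLdddddddddddddddddddLLLLLLLLL
175 ...LLLLLLLLLLLLLLLLLLLLLLyydddddddddddddddddddLLLLLLLLL
176 ..yLLLLLLLLLLLLLLLLLLLLy..+dddddddddddddddddddLLLLLLLLL
177 ..yLLLLLLLLLLLLLLLLLLLy...+dddddddddddddddddddLLLLLLLLL
178 ...LLLLLLLLLLLLLLLLLy.....+ddddddddddddddddddddLLLLLLLL
179 ...LLLLLLLLLLLyLLLy.......+ddddddddddddddddddddLLLLLLLL
180 ...LLLLLLLLLLyyyy.........+dddddd
[... 588 characters left out ...]
+ddLLy.........+dLLLLLLLLLLLLLLLLL
191 ##########dddd++##+++++LLy........++LLLLLLLLLLLLLLLLLLL
192 ##########+dddd#+##++..y........++LLLLLLLLLLLLLLLLLLLLL
193 #####++#dd#dddd+++++..........+++LLLLLLLLLLLLLLLLLLLLLL
194 ###++..ddd#ddd+dd++..........+LLLLLLLLLLLLLLLLLLLLLLLLL
195 ##+....++ddd+d+dL+.........++LLLLLLLLLLLLLLLLLLLLLLLLLL
196 +.......+ddddddLLL.......+ydLLLLLLLLLLLLLLLLLLLLLLLLLLL
197 ........+dddLLLLLLy....++LLLLLLLLLLLLLLLLLLLLLLLLLLLLLL
198 .......+++ddLLLLLLLy..++LLLLLLLLLLLLLLLLLLLLLLLLLLLLLLL
199 ......++++LLLLLLLLLL.+LLLLLLLLLLLLLLLLLLLLLLLLLLLLLLLLL
13 [245.96097478 176.98449001]
-13 [250.6763522  185.01006309]
25 [243.79772493 173.30263844]
-25 [252.86586266 188.73661022]
```

Request:
{"api": "step_arm", "payload": {"deltas": [[[-0.008, 0.005, -0.0105], [0, 0, 0], -1], [[-0.0166, 0.012, -0.021], [0, 0, 0], -1], [[-0.0166, 0.012, -0.021], [0, 0, 0], -1], [[-0.027, 0.012, -0.013], [0, 0, 0], -1], [[-0.037, 0.012, -0.005], [0, 0, 0], -1], [[-0.047, 0.012, 0.003], [0, 0, 0], -1], [[-0.057, 0.012, 0.011], [0, 0, 0], -1], [[-0.067, 0.012, 0.019], [0, 0, 0], -1], [[-0.077, 0.012, 0.027], [0, 0, 0], -1], [[-0.087, 0.012, 0.035], [0, 0, 0], -1], [[-0.0976, 0.012, 0.0432], [0, 0, 0], -1], [[-0.0976, 0.012, 0.0432], [0, 0, 0], -1]]}}

```text
t: 14.17
ee_pos: [475.2, 108.8, 203.3]
orientation: [1.264, 2.188, -0.44]
ft_force: [-0.9, 0.0, -1.3]
width: 18.1
grasp_force: 30.0
```

Run:
```python
from h import *
o=st(); snap("scene","s14"); snap("top","t14"); lid('s14'); lid('t14')
art('s14',(205,144,300,224)); art('t14',(215,145,290,205))
```

```text
14.17 [475.2 108.8 203.3] [ 1.264  2.188 -0.44 ] [-0.9  0.  -1.3] 18.1 29.99882161617279
s14 [259.7 195.4] [40.4 67.1] 94.9 [  27   55   66   41 1404]
t14 [249.5 179.1] [62.2 63.5] 124.2 [  18   28   64   63 2305]
144 d++++++++++++++++++yyyy+++++++++++++########++++
146 dd++yyyyyy++++++++yyyyyy+++++++++++++++++###++++
148 dd+yyyyyyy++++++#+yyyyyy++...++++++yyy++++##++++
150 dd+yyyyyy+#######+yyyyy..........++++++y++##++++
152 ++d+yyyyy+#######++yyyy...........++++++++##++++
154 d++d++yy++#######++yyyy+++........++++++++##++++
156 +d+++yy+++######++++++..++........++##++++##++++
158 .+++...+++++++#++++++++..........++++##++###++++
160 ..y....++++++++++...+++++......++++++++++###++++
162 .......++++++++++...++++++++++++++++++++++##++++
164 .......++++++++++....++++++++++++++++y++++##++++
166 .......y+++++++++....+++++++++++++++++++++##++++
168 .......yyyy++++++....++++++++++++++++++++###++++
170 .......yyyy++++++....+++++++++++..+++++++##+++++
172 .......yyyy+++++.....+++++++++++..#########+....
174 .......yyyy+++......++yyyyyyyyyy..+########+....
176 .......yyyy+++..yyyyy+yLLLLLLLLyyy
[... 1823 characters left out ...]
LLLLLLL.....
173 .yLLLLLLLLyyyydddddddddLLLLLLLLLL.....
175 .yLLLLLdyyyyyyddddddddddLLLLLLLLL.....
177 .yLLLd+#yyyyy+dddddddddyLLLLLLLLLy....
179 .yLL+###+yyy++ddddddddd.yLLLLLLLLy....
181 .yd######+++++#ddddddd+++LLLLLLLLy....
183 .+#######ddd+#+ddddddd+dLLLLLLLLLy....
185 y#######dddd#++.++ddddLLLLLLLLLLL.....
187 y+####ddddddd+....+ddLLLLLLLLLLLL.....
189 yy##d#ddddddLy..++LLLLLLLLLLLLLLy.....
191 yyy+ddddddLLLL++dLLLLLLLLLLLLLLL+.....
193 y..+ddddLLLLLLLLLLLLLLLLLLLLLLLL......
195 .+++ddLLLLLLLLLLLLLLLLLLLLLLLLL+......
197 +++++LLLLLLLLLLLLLLLLLLLLLLLLL+.......
199 ++++++LLLLLLLLLLLLLLLLLLLLLLLL........
201 ++++++yLLLLLLLLLLLLLLLLLLLLLL+.+......
203 ++++++yyLLLLLLLLLLLLLLLLLLLL..+.......
```

The fork is now deep under the cap, with both tine tips protruding past it at (257,167) and (262,179) in the top view. Next is a slow lift with a small nose-up bias.

Request:
{"api": "step_arm", "payload": {"deltas": [[[0.005, 0, -0.004], [0, -0.018, 0], -1], [[0.01, 0, -0.008], [0, -0.035, 0], -1], [[0, 0, -0.019], [0, -0.035, 0], -1], [[-0.01, 0, -0.033], [0, -0.035, 0], -1], [[-0.02, 0, -0.046], [0, -0.035, 0], -1], [[-0.03, 0, -0.059], [0, -0.035, 0], -1], [[-0.041, 0, -0.072], [0, -0.035, 0], -1], [[-0.051, 0, -0.085], [0, -0.035, 0], -1], [[-0.061, 0, -0.098], [0, -0.035, 0], -1], [[-0.072, 0, -0.112], [0, -0.035, 0], -1], [[-0.082, 0, -0.125], [0, -0.035, 0], -1], [[-0.092, 0, -0.138], [0, -0.035, 0], -1], [[-0.103, 0, -0.151], [0, -0.035, 0], -1], [[-0.114, 0, -0.165], [0, -0.035, 0], -1], [[-0.114, 0, -0.165], [0, -0.035, 0], -1]]}}

```text
t: 15.52
ee_pos: [473.5, 113.0, 264.4]
orientation: [1.239, 2.144, -0.465]
ft_force: [0.9, -0.6, -2.9]
width: 17.8
grasp_force: 30.0
```

Run:
```python
from h import *
o=st(); snap("scene","s15"); snap("top","t15"); lid('s15'); lid('t15')
art('s15',(205,124,300,204)); art('t15',(215,140,290,205))
```

```text
15.52 [473.5 113.  264.4] [ 1.239  2.144 -0.465] [ 0.9 -0.6 -2.9] 17.8 29.999076426029205
s15 [260.8 174.3] [34.5 70.4] 87.0 [  27   37   70   35 1239]
t15 [251.2 175. ] [66.  67.6] 69.0 [  18   22   67   67 2607]
124 dyyyyyyy+#######+yyyyyyyyyy++++++++++++####+yyyy
126 dyyyyyyy########++yyy+++yyyyyyy+++++++y++++#+yyy
128 dd+yyyy+########+++yy++++++++++yyy+++...++++#++y
130 ddd++++++##+++++++y++++++++++++++++#+...+++##+++
132 ddd+yyy++++++++++++++++++++++++++++##+++#####+yy
134 d++++++++++++++++++++++++++++++++++##########+++
136 +++++++++++++++++++++++++++++++++++##########+++
138 +++++++++++++++++++++++++++++++++++##########+++
140 +++++++++++++++++++++++++++++++++++##########+++
142 +++++++++++++++++++++++++++++++++++##########+++
144 +++++++++++++++++++++++++++++++++++++#######++++
146 +++++++++++++++++++++++++++++++++++++++++###++++
148 ++++++++++yyy+++++++++++++...++++++yyyy+++##++++
150 ++++++++++yyy+++++++++...........++++++y++##++++
152 ....++++++++++++++++++............++++++++##++++
154 ......++++++++++++++++++++........++++++++##++++
156 .......+++++++++++++++..yyyyLyyyy.
[... 1952 characters left out ...]
LLLLLLLLLy..
174 .yd###+yyy+++ddddddddd+.yLLLLLLLLLLy..
176 +######++++++ddddddddd++LLLLLLLLLLLy..
178 #######+Ld++#+ddddddd++dLLLLLLLLLLLy..
180 ######dLddd##+.+dddddddLLLLLLLLLLLL...
182 ####dddddddd+....++ddLLLLLLLLLLLLLL...
184 ##ddddddddddy...++dLLLLLLLLLLLLLLLy...
186 +.yddddddddLLy.+dLLLLLLLLLLLLLLLLLy...
188 ...ddddddLLLLL+LLLLLLLLLLLLLLLLLLL....
190 ...+dddLLLLLLLLLLLLLLLLLLLLLLLLLLy....
192 ...+dLLLLLLLLLLLLLLLLLLLLLLLLLLLy.....
194 ..++LLLLLLLLLLLLLLLLLLLLLLLLLLLLy.....
196 ++++yyLLLLLLLLLLLLLLLLLLLLLLLLLy......
198 +++++.yLLLLLLLLLLLLLLLLLLLLLLL+.+.....
200 +++++..yLLLLLLLLLLLLLLLLLLLLL+........
202 ++++++..yLLLLLLLLLLLLLLLLLLd+..+......
204 +++++....yyLLLLLLLLLLLLLLL++..+.......
```

The lid hangs level and deep in the fork. Now I'll work out the carry to the trivet.

Run:
```python
from h import *
a=dict(np.load('pics/s15.npz'));b=dict(np.load('pics/t15.npz'))
c,e=tri(a,(260.8,174.3),b,(251.2,175.0)); print(c,e)
o=get_obs(); tgt=o["ee_pos"]+np.array([516-c[0],-239-c[1],0]); print(tgt); plan(tgt)
M=R.from_rotvec(o["orientation"]).as_matrix(); print(M.T@np.array([0,0,-1])/300*10, np.degrees(np.arctan2(M[1,1],M[0,1])))
```

```text
[532.04649987   5.85562558 157.43450818] 2.0961178029893106
[ 457.07341803 -132.03942232  263.46073615]
[-0.5109 -0.4543  0.449 ] [0. 0. 0.]
[ 2.20126215e-02 -1.72129166e-05  2.50310869e-02] 29.993582625859197
```

Request:
{"api": "step_arm", "payload": {"deltas": [[[-0.01, -0.009, 0.009], [0, 0, 0], -1], [[-0.031, -0.027, 0.027], [0, 0, 0], -1], [[-0.061, -0.054, 0.054], [0, 0, 0], -1], [[-0.097, -0.086, 0.085], [0, 0, 0], -1], [[-0.133, -0.118, 0.117], [0, 0, 0], -1], [[-0.174, -0.154, 0.153], [0, 0, 0], -1], [[-0.215, -0.191, 0.189], [0, 0, 0], -1], [[-0.255, -0.227, 0.225], [0, 0, 0], -1], [[-0.296, -0.263, 0.26], [0, 0, 0], -1], [[-0.337, -0.3, 0.296], [0, 0, 0], -1], [[-0.378, -0.336, 0.332], [0, 0, 0], -1], [[-0.414, -0.368, 0.364], [0, 0, 0], -1], [[-0.45, -0.4, 0.395], [0, 0, 0], -1], [[-0.48, -0.427, 0.422], [0, 0, 0], -1], [[-0.501, -0.445, 0.44], [0, 0, 0], -1], [[-0.511, -0.454, 0.449], [0, 0, 0], -1], [[-0.511, -0.454, 0.449], [0, 0, 0], -1]]}}

```text
t: 17.03
ee_pos: [456.1, -133.4, 263.1]
orientation: [1.24, 2.144, -0.469]
ft_force: [0.7, 0.0, -2.4]
width: 18.0
grasp_force: 30.0
```

Run:
```python
from h import *
o=st(); a=snap("scene","s16"); b=snap("top","t16")
for n,im in(('s',a),('t',b)): print(n,proj(im,[516,-239,140]))
art('s16',(250,150,370,250)); art('t16',(285,120,390,215))
```

```text
17.03 [ 456.1 -133.4  263.1] [ 1.24   2.144 -0.469] [ 0.7  0.  -2.4] 18.0 29.998999536037445
s [356.85500343 207.15882769]
t [342.64966404 182.53836772]
150 .....yy+++++dd+yyy+###dddddddyyyyyy+#########+yyyyyy++++++++
152 ....yyyyyyy+++yyy++####ddddddd+yyyy+#########++yyyyy++++++++
154 ....yyyyyyyy++yy+++#####dddddd++yyy+++++++++#+++++++++++++++
156 ....yyyyyyyyy++++++####++ddddd++yyy+++++++++dd++++++++++++++
158 .....yyyyyy++++++++###+++++dd+y++++++++++++ddd++++++++++++++
160 +....yyyyyy++++++++##++++++++++++++++++++++ddd++++++++++++++
162 +++..yyyy+++y++++++##+++++++++++++++++++++++d++++++y++++++++
164 ++...yyyy++++yyyyy+##+++++++++++++++++++++++++++++++++++++++
166 ++++.+yyy++++++++++##+++++++++++++++++++++++++++++++++++++++
168 .++..+yyy+.++++++++##+++++++++++++++++++++++d+++++++++++++++
170 .+.+.+yyy+.++++++++##+..++++++++++++++++++++d+++++++++++++++
172 .+++.+yyy+.+####++###......+++++++++++++y++dd+++++++++++++++
174 .....+yyy..+########+......+++++++++++yyddddd+++++++++++++++
176 .....+yyy+.+########+...........++++++ydLdddd+++++++++++++++
178 .....+yyy+++########+............
[... 4386 characters left out ...]
+...
192 ########dddddyyyyyy+#ddLLd+..yLLLLLLLLLLLLLLLLL+++...
194 ########ddd#+yyyyyy+dLLLLLdyLLLLLLLLLLLLLLLLLLy+++...
196 ######++#####yyyy+dLLLLLLLLLLLLLLLLLLLLLLLLLLL++++...
198 dd###+++#####+yy+dLLLLLLLLLLLLLLLLLLLLLLLLLLLy++++...
200 dd###+#++#####dddLLLLLLLLLLLLLLLLLLLLLLLLLLLy++++++..
202 ddd####++###dddddLLLLLLLLLLLLLLLLLLLLLLLLLLL++++++++.
204 dddd####++##ddd+++LLLLLLLLLLLLLLLLLLLLLLLLL+++++++++.
206 dddd########d+y++++LLLLLLLLLLLLLLLLLLLLLLL+++++++++++
208 #d+dd#+######+yy++++LLLLLLLLLLLLLLLLLLLLL++++++++++++
210 #ddddd########yyy+++++LLLLLLLLLLLLLLLLLy+++++++++++++
212 #ddddd########+...++++++LLLLLLLLLLLLyy.++++++++++++++
214 ##ddddd#+####+......+++++++LLLLyyyy....++++++++++++++
```

The lid is over the trivet: its top-view centre is about (345,181.5) against a target of (343,182.5). I'll lower it.

Request:
{"api": "step_arm", "payload": {"deltas": [[[0.011, 0, 0.0125], [0, 0, 0], -1], [[0.033, 0, 0.0375], [0, 0, 0], -1], [[0.058, 0, 0.066], [0, 0, 0], -1], [[0.083, 0, 0.094], [0, 0, 0], -1], [[0.108, 0, 0.123], [0, 0, 0], -1], [[0.133, 0, 0.151], [0, 0, 0], -1], [[0.158, 0, 0.18], [0, 0, 0], -1], [[0.18, 0, 0.205], [0, 0, 0], -1], [[0.202, 0, 0.23], [0, 0, 0], -1], [[0.22, 0, 0.25], [0, 0, 0], -1], [[0.235, 0, 0.267], [0, 0, 0], -1], [[0.242, 0, 0.275], [0, 0, 0], -1], [[0.242, 0, 0.275], [0, 0, 0], -1]]}}

```text
t: 18.22
ee_pos: [458.7, -129.2, 157.2]
orientation: [1.242, 2.15, -0.47]
ft_force: [0.1, 0.6, -2.7]
width: 17.7
grasp_force: 30.0
```

Run:
```python
from h import *
o=st(); a=snap("scene","s17"); b=snap("top","t17")
for n,im in(('s',a),('t',b)): print(n,proj(im,[516,-239,47]))
art('s17',(300,190,400,280));
```

```text
18.22 [ 458.7 -129.2  157.2] [ 1.242  2.15  -0.47 ] [ 0.1  0.6 -2.7] 17.7 29.999346435070038
s [350.90745052 240.93950209]
t [334.80811421 188.87467978]
190 yyyyyyyy++++##++yyyyyyyddd+.................++++++
192 yyyyyyyy########+yyyyyydd++yyyyyyy...............+
194 yyyyyyy+########+yyyyy+d++LLLLLLLLyy.........yyyy.
196 d+yyyyy+########++yyy+++++LLLLLLLLLyy......yyyyyyy
198 +++yyyy++++++++++++.++dd++LLLLLLLLLLyy....yyyyyyyy
200 +++...........++++++++d++++LLLLLLLLLy....yyyyyyyyy
202 ++..............y+++++++++++++LLLLLLy....yyyyyyyyy
204 +.................++.....+++++++++++y....yyyyyyyyy
206 +.................++.....+++++++++++.....yyyyyyyyy
208 .+................++....y+++++++++++......yyyyyyyy
210 .......++.........++....y+++++++++++......yyyyyyyy
212 ..................++....y+++++++++++......yyyyyyyy
214 ..................++.....y++++++++++....yyyyyyyyy+
216 ..................++......y++++++++....yyyyyyyyy..
218 ................y+++yyyyyyyyyLyyy......yyyyyyyyyy.
220 .............yyyyy++yLLLLLLLLLLyy......yyyyyyyyyy.
222 ...........yyLLLL+++yLLLLLLLLLLLLyyy...yyyyyyyyyy.
224 ........
[... 827 characters left out ...]
yLLLLLLLLLLLLLLLLLLLLLLLLLLLLLLLy.......
256 ++++...+yyyyyLLLLLLLLLLLLLLLLLLLLLLLLLLLLyy.......
258 .......+yyyyyyyLLLLLLLLLLLLLLLLLLLLLLLLLyy........
260 ........yyyyyy++yLLLLLLLLLLLLLLLLLLLLLyy+.........
262 .........++++yyy++yyLLLLLLLLLLLLLLLy++y++.........
264 ..........+++yyyyyyy+++++yyyyyyy+++++++++.........
266 ...........+++yyy+yyyyyy+++++++yyy+++++++.........
268 ............+++++++yyyyyyyyyyyyyy++++++++.........
270 .............++++++yyyyyyyyyyyyy++++++++..........
272 ...............++++++yy++yyyyyyy+++++++...........
274 .................++++++++yyyyyy+++++++............
276 ....................++++++yyyy++++++..............
278 ........................++++++++..................
```

Request:
{"api": "step_arm", "payload": {"deltas": [[[0.008, 0, 0.0095], [0, 0, 0], -1], [[0.016, 0, 0.019], [0, 0, 0], -1], [[0.024, 0, 0.0275], [0, 0, 0], -1], [[0.031, 0, 0.035], [0, 0, 0], -1], [[0.038, 0, 0.0435], [0, 0, 0], -1], [[0.046, 0, 0.0525], [0, 0, 0], -1], [[0.0528, 0, 0.06], [0, 0, 0], -1], [[0.0528, 0, 0.06], [0, 0, 0], -1]]}}

```text
t: 18.98
ee_pos: [460.7, -124.0, 142.3]
orientation: [1.256, 2.159, -0.478]
ft_force: [0.3, -0.4, -3.0]
width: 17.8
grasp_force: 30.0
```

Run:
```python
from h import *
o=st(); a=snap("scene","s18"); b=snap("top","t18")
for n,im in(('s',a),('t',b)): print(n,proj(im,[516,-239,34]))
art('s18',(300,196,400,282)); art('t18',(285,150,385,225))
```

```text
18.98 [ 460.7 -124.   142.3] [ 1.256  2.159 -0.478] [ 0.3 -0.4 -3. ] 17.8 29.99926507472992
s [350.12517481 245.38264055]
t [333.82135767 189.67202183]
196 yyyyyy+++++##++yyyyyy+d+++LLLLLLLLLyy......yyyyyyy
198 yyyyyy+#######++yyyyy+d+++LLLLLLLLLLyy....yyyyyyyy
200 yyyyyy+########+yyyyy+dd+++LLLLLLLLLy....yyyyyyyyy
202 +yyyyy+++++++++yyyyy++++++++++LLLLLLy....yyyyyyyyy
204 ++yy..++++++.....++......+++++++++++y....yyyyyyyyy
206 ++...............++......+++++++++++.....yyyyyyyyy
208 ++.......+.......++.....y+++++++++++......yyyyyyyy
210 ........+........+......y+++++++++++......yyyyyyyy
212 ................++.......+++++++++++......yyyyyyyy
214 ................++.......y++++++++++....yyyyyyyyy+
216 ................++.........y+++++++.....yyyyyyyy..
218 ................++.....................yyyyyyyyyy.
220 ................++.....................yyyyyyyyyy.
222 ................++.yyy.................yyyyyyyyyy.
224 ............yyyy++yyyyyyyyyyy..........+yyyyyyyy..
226 .........yyyyLLy++yLLLLLLLLLyyyy.......+yyyyyyy...
228 ........yyLLLLLy++++LLLLLLLLLLLyyy......++yyyy+...
230 ......yyL
[... 2806 characters left out ...]
yyy+dLLLLd+yLLLLLLLLLLLLLLLy..++++++++++
202 #+#####+yyy+ddLLLLLLLLLLLLLLLLLLLLLLLy.+++++++++++
204 #++#####+yddLLLLLLLLLLLLLLLLLLLLLLLLy..+++++++++++
206 +#++####dddLLLLLLLLLLLLLLLLLLLLLLLLL...+++++++++++
208 ##++##ddd+.yLLLLLLLLLLLLLLLLLLLLLLLy...+++++++++++
210 #######d+...+LLLLLLLLLLLLLLLLLLLLLy....+++++++++++
212 #######+.....+LLLLLLLLLLLLLLLLLLLy.....+++++++++++
214 d#+#####......yyLLLLLLLLLLLLLLLy.......+++++++++++
216 dd######........yLLLLLLLLLLLLyy........+++++++++++
218 dd####+y...........yyLLLLLyy...........+++++++++++
220 ddd#++++...............................+++++++++++
222 ddd##+++...............................+++++++++++
224 ddd##++++..............................+++++++++++
```

Run:
```python
from h import *
o=get_obs(); print(o["qpos"].round(3)); M=R.from_rotvec(o["orientation"]).as_matrix(); print(M.round(3))
a=dict(np.load('pics/s18.npz'));b=dict(np.load('pics/t18.npz'))
print(tri(a,(347.3,246),b,(331.2,189)))
```

```text
[ 0.11   0.361  2.27  -1.312  0.67   0.733]
[[-0.381  0.871  0.309]
 [ 0.66   0.49  -0.57 ]
 [-0.648 -0.013 -0.762]]
(array([ 519.09380936, -232.50063587,   27.82426357]), np.float64(0.26974606395462025))
```

q4 is at its limit. I'll raise, swing the bar's yaw by +30° about the lid axis (freeing the wrist), recentre and then lower.

Run:
```python
from h import *
o=get_obs(); M=R.from_rotvec(o["orientation"]).as_matrix(); p=o["ee_pos"]; c=np.array([519,-233,0])
for k in range(0,11):
    th=np.radians(3*k); Rz=R.from_euler('z',th).as_matrix()
    q=c+Rz@(p-c)+np.array([-3,-6,0])*k/10; q[2]=p[2]+25
    print((M.T@(q-p)/300).round(3).tolist(),(M.T@np.array([0,0,th])/1.5).round(3).tolist())
```

```text
[-0.054, -0.001, -0.063] [0.0, 0.0, 0.0]
[-0.055, -0.025, -0.062] [-0.023, -0.0, -0.027]
[-0.057, -0.048, -0.06] [-0.045, -0.001, -0.053]
[-0.059, -0.071, -0.058] [-0.068, -0.001, -0.08]
[-0.063, -0.094, -0.055] [-0.09, -0.002, -0.106]
[-0.067, -0.117, -0.051] [-0.113, -0.002, -0.133]
[-0.072, -0.14, -0.046] [-0.136, -0.003, -0.16]
[-0.078, -0.162, -0.04] [-0.158, -0.003, -0.186]
[-0.085, -0.184, -0.034] [-0.181, -0.004, -0.213]
[-0.092, -0.206, -0.028] [-0.204, -0.004, -0.239]
[-0.1, -0.227, -0.02] [-0.226, -0.005, -0.266]
```

Request:
{"api": "step_arm", "payload": {"deltas": [[[-0.018, 0, -0.021], [0, 0, 0], -1], [[-0.036, 0, -0.042], [0, 0, 0], -1], [[-0.054, 0, -0.063], [0, 0, 0], -1], [[-0.054, 0, -0.063], [0, 0, 0], -1], [[-0.055, -0.025, -0.062], [-0.023, 0, -0.027], -1], [[-0.057, -0.048, -0.06], [-0.045, -0.001, -0.053], -1], [[-0.059, -0.071, -0.058], [-0.068, -0.001, -0.08], -1], [[-0.063, -0.094, -0.055], [-0.09, -0.002, -0.106], -1], [[-0.067, -0.117, -0.051], [-0.113, -0.002, -0.133], -1], [[-0.072, -0.14, -0.046], [-0.136, -0.003, -0.16], -1], [[-0.078, -0.162, -0.04], [-0.158, -0.003, -0.186], -1], [[-0.085, -0.184, -0.034], [-0.181, -0.004, -0.213], -1], [[-0.092, -0.206, -0.028], [-0.204, -0.004, -0.239], -1], [[-0.1, -0.227, -0.02], [-0.226, -0.005, -0.266], -1], [[-0.1, -0.227, -0.02], [-0.226, -0.005, -0.266], -1], [[-0.1, -0.227, -0.02], [-0.226, -0.005, -0.266], -1]]}}

```text
t: 20.42
ee_pos: [409.3, -177.3, 204.3]
orientation: [0.658, 2.412, -0.237]
ft_force: [0.4, 0.1, -2.2]
width: 17.7
grasp_force: 30.0
```

Run:
```python
from h import *
o=st(); print(o["qpos"].round(3)); a=snap("scene","s19"); b=snap("top","t19")
M=R.from_rotvec(o["orientation"]).as_matrix(); print(M.round(3), M.T@np.array([0,0,-10])/300)
for n,im in(('s',a),('t',b)): print(n,proj(im,[516,-239,52]))
art('s19',(300,190,400,282)); art('t19',(285,150,385,225))
```

```text
20.42 [ 409.3 -177.3  204.3] [ 0.658  2.412 -0.237] [ 0.4  0.1 -2.2] 17.7 29.998944997787476
[-0.353  0.027  2.435 -1.312  0.123 -0.121]
[[-0.684  0.511  0.522]
 [ 0.399  0.86  -0.318]
 [-0.611 -0.009 -0.792]] [0.02036573 0.00031222 0.02638656]
s [351.21137395 239.21328989]
t [335.19417746 188.56272395]
190 ++##++####++ddd+###d+++++++................+++++++
192 +########+dddd+++ddd+++++++yyyyyyy..............++
194 ++######++d+dddddddd++++++LLLLLLLLyy.........yyyy.
196 y++###+++++++ddddddd++++++LLLLLLLLLyy......yyyyyyy
198 y++##+++++++y+dddddd++++++LLLLLLLLLLyy....yyyyyyyy
200 +++++..++d+...++ddd+++++++++LLLLLLLLy....yyyyyyyyy
202 y++.....+++.....y+++++++++++++LLLLLLy....yyyyyyyyy
204 ....................++++++++++++++++y....yyyyyyyyy
206 +.................yy++++++++++++++++y....yyyyyyyyy
208 .+.......+...yyyyyyy+++++LLLLLL+++++......yyyyyyyy
210 ...+..+++..yyyLLLLLy+++++LLLLLLLLLL+......yyyyyyyy
212 .........yyLLLLLLLLy+++++LLLLLLLLLLLy....yyyyyyyyy
214 ........yyLLLLLLLyyy+++++dLLLLLLLLLLLyyyyyyyyyyyy+
216 ........yLLLLLLLLy..++++++LLLLLLyyyLLLLyyyyyyyyy..
218 .......yLLLLLLLLL..++
[... 3124 characters left out ...]
++LLLLLLLLLLdd#####LLLLLLLLLLLLL++++++++
202 ...........++LLLLLLLLdd#####+LLLLLLLLLLLLL++++++++
204 ...........++LLLLLddddd#####LLLLLLLLLLLLLy++++++++
206 ............++LLLLddddd####dLLLLLLLLLLLLy+++++++++
208 .....+y.....++dLLddddd++##+LLLLLLLLLLLLL++++++++++
210 ...++d+......++dLdddddyyy#dLLLLLLLLLLLLy++++++++++
212 ..+ddd+.......+++ddddyyyyLLLLLLLLLLLLLy+++++++++++
214 .+###+++.......+++dd+yyyyLLLLLLLLLLLL..+++++++++++
216 .######+++....++++ddyyyyLLLLLLLLLLLy...+++++++++++
218 +#######++++..+++dddyyyyLLLLLLLLLy.....+++++++++++
220 #######+.+++++###dd#+yyddLLyyyy........+++++++++++
222 ########++++++#########dd..............+++++++++++
224 #########++++##########dy..............+++++++++++
```

Run:
```python
from h import *
from scipy.optimize import least_squares
D=[([1.10801268,.423855903,1.63065181,0,1.08856161,-.0190128835],[268.1,564,221.9],[-.691,-3.064,.002]),
([0.11,0.361,2.27,-1.312,0.67,0.733],[460.7,-124,142.3],[1.256,2.159,-.478]),
([-0.353,0.027,2.435,-1.312,0.123,-0.121],[409.3,-177.3,204.3],[.658,2.412,-.237])]
def Rm(q): return R.from_euler('ZYZYZ',[0,0,0,0,0]) if 0 else R.from_euler('Z',q[0])*R.from_euler('Y',q[1]+q[2])*R.from_euler('Z',q[3])*R.from_euler('Y',q[4])*R.from_euler('Z',q[5])
for q,p,r in D: print(Rm(q).as_matrix().round(2).tolist(), R.from_rotvec(r).as_matrix().round(2).tolist(), (Rm(q).inv()*R.from_rotvec(r)).as_rotvec().round(3))
def fk(q,k):
    h,a1,L2,L3,off,d=k
    A=R.from_euler('Z',q[0]); B=A*R.from_euler('Y',q[1]); C=A*R.from_euler('Y',q[1]+q[2])
    return A.apply([a1,0,h])+B.apply([0,0,L2])+C.apply([off,0,L3])+Rm(q).apply([0,0,d])
f=lambda k:np.concatenate([fk(q,k)-p for q,p,_ in D])
s=least_squares(f,[400,0,400,400,0,250],loss='soft_l1'); print(s.x.round(1),s.fun.round(1))
```

```text
[[-0.43, -0.9, -0.0], [-0.9, 0.43, -0.0], [0.0, 0.0, -1.0]] [[-0.9, 0.43, -0.0], [0.43, 0.9, -0.0], [0.0, -0.0, -1.0]] [-0.     0.     1.571]
[[-0.87, -0.38, 0.31], [-0.49, 0.66, -0.57], [0.01, -0.65, -0.76]] [[-0.38, 0.87, 0.31], [0.66, 0.49, -0.57], [-0.65, -0.01, -0.76]] [-0.     0.     1.572]
[[-0.51, -0.68, 0.52], [-0.86, 0.4, -0.32], [0.01, -0.61, -0.79]] [[-0.68, 0.51, 0.52], [0.4, 0.86, -0.32], [-0.61, -0.01, -0.79]] [-0.    -0.     1.571]
[324.   26.2 534.4 479.3  86.5 289.5] [13.  -0.6  0.3  0.2  0.1  0.8 -0.7 -9.8 -2.4]
```

```bash
cat > ik.py <<'E'
from h import *
from scipy.optimize import least_squares
LO=np.array([-3,-.9,.09,-1.31,.11,-2.54]);HI=np.array([3,2.11,2.58,4.45,2.69,2.54])
D=[([1.10801268,.423855903,1.63065181,0,1.08856161,-.0190128835],[268.1,564,221.9]),
([0.11,0.361,2.27,-1.312,0.67,0.733],[460.7,-124,142.3]),
([-0.353,0.027,2.435,-1.312,0.123,-0.121],[409.3,-177.3,204.3])]
def W(q): return R.from_euler('Z',q[0])*R.from_euler('Y',q[1]+q[2])*R.from_euler('Z',q[3])*R.from_euler('Y',q[4])*R.from_euler('Z',q[5])
def fk(q,k):
    h,a1,L2,L3,off,d,b=k
    A=R.from_euler('Z',q[0]); B=A*R.from_euler('Y',q[1]); C=A*R.from_euler('Y',q[1]+q[2])
    return A.apply([a1,b,h])+B.apply([0,0,L2])+C.apply([off,0,L3])+W(q).apply([0,0,d])
K=least_squares(lambda k:np.concatenate([fk(q,k)-p for q,p in D]),[400,0,400,400,0,250,0]).x
def frame(u,pitch):
    "tool matrix: bar heading u (deg), gripper nose-up pitch (deg): y axis = u+90, z leans toward u"
    u=np.radians(u);p=np.radians(pitch);f=np.array([np.cos(u),np.sin(u),0]);z=np.sin(p)*f+np.array([0,0,-np.cos(p)]);y=np.array([-f[1],f[0],0])
    return np.c_[np.cross(y,z),y,z]
def ik(p,M,q0):
    Rt=R.from_matrix(M)*R.from_euler('Z',-np.pi/2)
    best=None
    for s in [q0]+[np.clip(np.array(q0)+np.random.RandomState(i).randn(6)*.6,LO+.01,HI-.01) for i in range(6)]:
        r=least_squares(lambda q:np.r_[(fk(q,K)-p)/100,(W(q).inv()*Rt).as_rotvec()],np.clip(s,LO+.001,HI-.001),bounds=(LO,HI))
        if best is None or r.cost<best.cost: best=r
    return best.x,best.cost**.5
E
python3 - <<'E'
from ik import *
print(K.round(1),[(fk(q,K)-p).round(1) for q,p in D])
q0=D[1][0]
for u in(-60,-75,-90,-100,-110):
  for pit in(41,30,20,0):
    f=np.array([np.cos(np.radians(u)),np.sin(np.radians(u)),0])
    # lid on trivet, tool z 42: grasp at lid-128f, z 149 ; TCP=grasp+19*z
    M=frame(u,pit); g=np.array([516,-239,149])-128*f
    q,e=ik(g+19*M[:,2],M,q0); q2,e2=ik(g-60*f+19*M[:,2],M,q)
    print(u,pit,q.round(2),round(e,3),q2.round(2),round(e2,3))
E
```

```text
[311.1   0.  563.3 484.4  76.8 309.4  11.9] [array([ 0., -0.,  0.]), array([ 0. , -0. ,  0.1]), array([ 0. ,  0. , -0.1])]
-60 41 [ 0.06  0.37  2.27 -1.31  0.64  0.7 ] 0.033 [ 0.23  0.36  2.33 -1.31  0.7   0.86] 0.006
-60 30 [-0.04  0.32  2.24 -1.02  0.52  0.33] 0.0 [ 0.11  0.29  2.29 -1.01  0.57  0.45] 0.0
-60 20 [-0.13  0.3   2.18 -0.58  0.52 -0.18] 0.0 [-0.01  0.26  2.24 -0.61  0.54 -0.02] 0.0
-60 0 [-0.3   0.34  2.03 -0.    0.77 -0.83] 0.0 [-0.21  0.29  2.12 -0.    0.73 -0.73] 0.0
-75 41 [ 0.13  0.45  2.13 -1.1   0.82  0.76] 0.0 [ 0.27  0.45  2.13 -1.02  0.88  0.81] 0.0
-75 30 [ 0.03  0.39  2.1  -0.84  0.71  0.44] 0.0 [ 0.16  0.38  2.12 -0.8   0.76  0.53] 0.0
-75 20 [-0.07  0.36  2.07 -0.55  0.67  0.1 ] 0.0 [ 0.06  0.34  2.1  -0.54  0.7   0.22] 0.0
-75 0 [-0.26  0.38  1.98  0.    0.79 -0.52] 0.0 [-0.15  0.34  2.03  0.    0.77 -0.41] 0.0
-90 41 [ 0.13  0.53  1.95 -0.89  1.    0.76] 0.0 [ 0.24  0.54  1.92 -0.82  1.06  0.8 ] 0.0
-90 30 [ 0.04  0.47  1.95 -0.7   0.88  0.54] 0.0 [ 0.16  0.47  1.93 -0.66  0.94  0.61] 0.0
-90 20 [-0.05  0.43  1.94 -0.49  0.81  0.3 ] 0.0 [ 0.07  0.43  1.94 -0.47  0.85  0.4 ] 0.0
-90 0 [-0.23  0.41  1.91 -0.    0.82 -0.23] 0.0 [-0.12  0.4   1.93 -0.    0.81 -0.12] 0.0
-100 41 [ 0.11  0.58  1.83 -0.78  1.11  0.78] 0.0 [ 0.21  0.61  1.78 -0.72  1.18  0.81] 0.0
-100 30 [ 0.03  0.52  1.85 -0.62  0.99  0.61] 0.0 [ 0.13  0.54  1.81 -0.58  1.05  0.67] 0.0
-100 20 [-0.05  0.48  1.86 -0.45  0.91  0.42] 0.0 [ 0.06  0.49  1.83 -0.42  0.95  0.5 ] 0.0
-100 0 [-0.23  0.44  1.86  0.    0.84 -0.05] 0.0 [-0.12  0.44  1.86  0.    0.84  0.06] 0.0
-110 41 [ 0.08  0.64  1.71 -0.69  1.23  0.81] 0.0 [ 0.16  0.67  1.64 -0.64  1.29  0.84] 0.0
-110 30 [ 0.01  0.57  1.74 -0.55  1.1   0.68] 0.0 [ 0.1   0.6   1.68 -0.52  1.16  0.73] 0.0
-110 20 [-0.06  0.52  1.77 -0.4   0.99  0.53] 0.0 [ 0.03  0.55  1.72 -0.38  1.04  0.6 ] 0.0
-110 0 [-0.23  0.47  1.81  0.    0.86  0.12] 0.0 [-0.13  0.48  1.79 -0.    0.87  0.22] 0.0
```

Run:
```python
from ik import *
q0=D[1][0]
o=get_obs(); M=R.from_rotvec(o["orientation"]).as_matrix(); pit=np.degrees(np.arcsin(np.hypot(*M[:2,2]))); print(pit,np.degrees(np.arctan2(M[1,2],M[0,2])))
for L in((525,-245),(535,-250),(540,-255)):
 for u in(-58,-62,-65):
  for z in(42,34):
    f=np.array([np.cos(np.radians(u)),np.sin(np.radians(u)),0]); M=frame(u,41.4); g=np.array([*L,z+107])-128*f
    q,e=ik(g+19*M[:,2],M,q0); q2,e2=ik(g-60*f+19*M[:,2],M,q); P=np.array(L)-206*f[:2]
    print(L,u,z,q.round(2)[3:],round(e,3),q2.round(2)[3:],round(e2,3),P.round(), np.hypot(*(P-[531.5,3.3])).round())
```

```text
37.689809985878455 -31.19956851849281
(525, -245) -58 42 [-1.31  0.62  0.64] 0.049 [-1.31  0.68  0.8 ] 0.028 [416. -70.] 137.0
(525, -245) -58 34 [-1.31  0.62  0.65] 0.058 [-1.31  0.68  0.8 ] 0.037 [416. -70.] 137.0
(525, -245) -62 42 [-1.31  0.67  0.72] 0.022 [-1.29  0.73  0.86] 0.0 [428. -63.] 123.0
(525, -245) -62 34 [-1.31  0.66  0.73] 0.03 [-1.31  0.72  0.88] 0.003 [428. -63.] 123.0
(525, -245) -65 42 [-1.31  0.7   0.78] 0.001 [-1.22  0.76  0.84] 0.0 [438. -58.] 112.0
(525, -245) -65 34 [-1.31  0.69  0.79] 0.008 [-1.24  0.75  0.87] 0.0 [438. -58.] 112.0
(535, -250) -58 42 [-1.31  0.61  0.62] 0.048 [-1.31  0.68  0.77] 0.028 [426. -75.] 132.0
(535, -250) -58 34 [-1.31  0.61  0.63] 0.056 [-1.31  0.67  0.78] 0.037 [426. -75.] 132.0
(535, -250) -62 42 [-1.31  0.66  0.71] 0.021 [-1.3   0.72  0.84] 0.0 [438. -68.] 117.0
(535, -250) -62 34 [-1.31  0.66  0.71] 0.029 [-1.31  0.71  0.86] 0.004 [438. -68.] 117.0
(535, -250) -65 42 [-1.31  0.69  0.76] 0.0 [-1.23  0.76  0.82] 0.0 [448. -63.] 107.0
(535, -250) -65 34 [-1.31  0.69  0.77] 0.007 [-1.25  0.75  0.85] 0.0 [448. -63.] 107.0
(540, -255) -58 42 [-1.31  0.61  0.61] 0.048 [-1.31  0.67  0.76] 0.03 [431. -80.] 131.0
(540, -255) -58 34 [-1.31  0.6   0.62] 0.057 [-1.31  0.67  0.77] 0.039 [431. -80.] 131.0
(540, -255) -62 42 [-1.31  0.66  0.69] 0.022 [-1.3   0.71  0.83] 0.0 [443. -73.] 117.0
(540, -255) -62 34 [-1.31  0.65  0.7 ] 0.03 [-1.31  0.71  0.84] 0.006 [443. -73.] 117.0
(540, -255) -65 42 [-1.31  0.69  0.75] 0.001 [-1.23  0.75  0.81] 0.0 [453. -68.] 106.0
(540, -255) -65 34 [-1.31  0.69  0.76] 0.008 [-1.25  0.74  0.84] 0.0 [453. -68.] 106.0
```

Run:
```python
from ik import *
o=get_obs(); Mm=R.from_rotvec(o["orientation"]).as_matrix(); pm=o["ee_pos"]
M=R.from_rotvec([1.24,2.144,-.469]).as_matrix(); p=np.array([456.1,-133.4,263.1])
for d,r in(((.242,0,.275),(0,0,0)),((.0528,0,.06),(0,0,0)),((-.1,-.227,-.02),(-.226,-.005,-.266))):
    p=p+M@np.array(d)*300; M=M@R.from_rotvec(np.array(r)*1.5).as_matrix(); print(p.round(1))
u,pit=-62,36
f=np.array([np.cos(np.radians(u)),np.sin(np.radians(u)),0]); G=frame(u,pit); t=np.array([520,-243,68+107])-128*f+19*G[:,2]
print('target',t,ik(t,G,D[1][0]))
for nm,P,Q in(('meas',pm,Mm),('cmd',p,M)):
    print(nm,(Q.T@(t-P)/300).round(3),(R.from_matrix(Q.T@G).as_rotvec()/1.5).round(3))
```

```text
[ 456.  -133.5  153.2]
[ 456.  -133.5  129.2]
[ 406.2 -183.5  153.6]
target [ 465.15066072 -139.84339601  159.62867711] (array([ 0.0232813 ,  0.29500609,  2.23248969, -1.12567985,  0.62115406,
        0.48472583]), np.float64(9.578849264062976e-16))
meas [0.015 0.198 0.175] [0.215 0.021 0.297]
cmd [-0.087  0.224  0.047] [0.227 0.066 0.294]
```

Request:
{"api": "step_arm", "payload": {"deltas": [[[-0.003, 0.018, 0.001], [0.019, 0.0055, 0.0245], -1], [[-0.008, 0.037, 0.003], [0.038, 0.011, 0.049], -1], [[-0.014, 0.056, 0.006], [0.057, 0.0165, 0.0735], -1], [[-0.021, 0.075, 0.01], [0.076, 0.022, 0.098], -1], [[-0.028, 0.094, 0.014], [0.095, 0.0275, 0.1225], -1], [[-0.036, 0.113, 0.018], [0.1135, 0.033, 0.147], -1], [[-0.044, 0.132, 0.022], [0.132, 0.0385, 0.1715], -1], [[-0.052, 0.151, 0.027], [0.151, 0.044, 0.196], -1], [[-0.06, 0.169, 0.032], [0.17, 0.0495, 0.2205], -1], [[-0.069, 0.187, 0.037], [0.189, 0.055, 0.245], -1], [[-0.078, 0.206, 0.042], [0.208, 0.0605, 0.2695], -1], [[-0.087, 0.224, 0.047], [0.227, 0.066, 0.294], -1], [[-0.087, 0.224, 0.047], [0.227, 0.066, 0.294], -1], [[-0.087, 0.224, 0.047], [0.227, 0.066, 0.294], -1], [[-0.087, 0.224, 0.047], [0.227, 0.066, 0.294], -1]]}}

```text
t: 21.77
ee_pos: [469.2, -132.4, 208.5]
orientation: [1.351, 2.266, -0.438]
ft_force: [-0.2, 0.1, -3.9]
width: 17.6
grasp_force: 30.0
```

Run:
```python
from ik import *
o=st(); print(o["qpos"].round(3)); a=snap("scene","s20"); b=snap("top","t20")
for n,im in(('s',a),('t',b)): print(n,proj(im,[520,-243,60]))
art('s20',(300,190,400,282)); art('t20',(285,150,385,225))
```

```text
21.77 [ 469.2 -132.4  208.5] [ 1.351  2.266 -0.438] [-0.2  0.1 -3.9] 17.6 29.99916046857834
[ 0.019  0.195  2.154 -0.835  0.73   0.144]
s [353.81076883 236.01172881]
t [337.14263453 186.69579014]
190 ............y+dddd++++++dd+.................++++++
192 ............+ddddd++++++dd+yyyyyyy...............+
194 ............+ddddd+++++dddLLLLLLLyyy.........yyyy.
196 ............+dddd++++++dd+LLLLLLLLLyy......yyyyyyy
198 ............y+ddd++++++dd+LLLLLLLLLLyy....yyyyyyyy
200 ..............+++++++++d+++LLLLLLLLLy....yyyyyyyyy
202 ................y+++++++++++++LLLLLL+....yyyyyyyyy
204 ..................+++....+++++++++++y....yyyyyyyyy
206 +.................++....y+++++++++++y....yyyyyyyyy
208 .+........yyyyyyyy+++yyyyLdd++++++++......yyyyyyyy
210 ...+..+.yyyLLLLLy++++++++LLLLd++++++......yyyyyyyy
212 ......yyLLLLLLLLy++++++ddLLLLLLL++++......yyyyyyyy
214 ......yLLLLLLLLLy+++++dLLLLLLLLLLL++....yyyyyyyyy+
216 .....yLLLLLLLLLLL+..+++dLLLLLLLLLLLyy...yyyyyyyy..
218 .....yLLLLLLLLLLLy....+++ddd+d+yLLLLyyyyyyyyyyyy..
220 .....yLLLLLLLLLLL+.....+++++++..yLLLLLyyyyyyyyyyy.
222 .....++++++++Ly+++++
[... 3015 characters left out ...]
###ddLLLLLLLLLLLLLLLLLLLLLLLLL++++++++++
202 ++###dd######dLLLLLLLLLLLLLLLLLLLLLLLLLy++++++++++
204 ++###ddd######dLLLLLLLLLLLLLLLLLLLLLLLL+++++++++++
206 ++###ddd#####+LLLLLLLLLLLLLLLLLLLLLLLLy+++++++++++
208 ++##ddddd##+++LLLLLLLLLLLLLLLLLLLLLLLy.+++++++++++
210 ++##ddddd##++++LLLLLLLLLLLLLLLLLLLLLy..+++++++++++
212 ++##dddddd#+++++LLLLLLLLLLLLLLLLLLLy...+++++++++++
214 +##ddddd###+.++++dLLLLLLLLLLLLLLLLy....+++++++++++
216 +#dddd######++++.+++LLLLLLLLLLLyy......+++++++++++
218 +ddd####+.###++++..++++LLLdLyy.........+++++++++++
220 +d###+.++.+#####+......................+++++++++++
222 ++###+.+++#######+d+...................+++++++++++
224 ++###++++########dd+...................+++++++++++
```

Run:
```python
from ik import *
a=dict(np.load('pics/s20.npz'));b=dict(np.load('pics/t20.npz'))
print(tri(a,(348,229.3),b,(335,188)))
o=get_obs(); M=R.from_rotvec(o["orientation"]).as_matrix(); print(np.degrees(np.arcsin(np.hypot(*M[:2,2]))),np.degrees(np.arctan2(M[1,2],M[0,2])))
print((M.T@np.array([0,0,-10])/300).round(4))
for dz in(40,50,60,70): print(dz,ik(o["ee_pos"]-[0,0,dz],M,o["qpos"]))
print((M.T@np.array([-5,0,-45])/300).round(4),(M.T@np.array([-5,0,-60])/300).round(4))
```

```text
(array([ 511.74056725, -230.2486488 ,   80.25215632]), np.float64(2.4211851874485215))
32.643256090356296 -65.39781450576685
[0.0179 0.0012 0.0281]
40 (array([ 0.01734076,  0.27543027,  2.18241979, -0.93542633,  0.66124493,
        0.2757034 ]), np.float64(1.1029777993075192e-15))
50 (array([ 0.01734076,  0.29701265,  2.18812759, -0.96442853,  0.64536676,
        0.31222382]), np.float64(3.0667238193040614e-15))
60 (array([ 0.01734076,  0.31903597,  2.19335831, -0.99496765,  0.63017639,
        0.35023228]), np.float64(2.112784730094868e-13))
70 (array([ 0.01734076,  0.34147789,  2.19810469, -1.02704089,  0.61573663,
        0.38972094]), np.float64(2.9348942539616763e-13))
[ 0.0876 -0.0095  0.1226] [ 0.1145 -0.0077  0.1647]
```

Run:
```python
from ik import *
o=get_obs(); M=R.from_rotvec(o["orientation"]).as_matrix()
for v in((0,-8,-35),(0,-8,-44),(0,-8,-52),(0,-8,-58)): print((M.T@np.array(v)/300).round(4))
```

```text
[ 0.0431 -0.0083  0.1113]
[ 0.0593 -0.0073  0.1366]
[ 0.0736 -0.0063  0.159 ]
[ 0.0844 -0.0056  0.1759]
```

Request:
{"api": "step_arm", "payload": {"deltas": [[[0.006, -0.001, 0.016], [0, 0, 0], -1], [[0.015, -0.003, 0.04], [0, 0, 0], -1], [[0.025, -0.005, 0.064], [0, 0, 0], -1], [[0.034, -0.007, 0.088], [0, 0, 0], -1], [[0.0431, -0.008, 0.111], [0, 0, 0], -1], [[0.0485, -0.008, 0.12], [0, 0, 0], -1], [[0.0539, -0.0075, 0.128], [0, 0, 0], -1], [[0.0593, -0.007, 0.1366], [0, 0, 0], -1], [[0.064, -0.007, 0.144], [0, 0, 0], -1], [[0.069, -0.0065, 0.152], [0, 0, 0], -1], [[0.0736, -0.006, 0.159], [0, 0, 0], -1], [[0.0736, -0.006, 0.159], [0, 0, 0], -1], [[0.0736, -0.006, 0.159], [0, 0, 0], -1]]}}

```text
t: 22.95
ee_pos: [469.9, -141.0, 157.0]
orientation: [1.353, 2.264, -0.437]
ft_force: [0.0, 0.5, -3.1]
width: 17.7
grasp_force: 30.0
```

Run:
```python
from ik import *
o=st(); print(o["qpos"].round(3)); a=snap("scene","s21"); b=snap("top","t21")
for n,im in(('s',a),('t',b)): print(n,proj(im,[512,-238,34]))
art('s21',(300,190,400,282)); art('t21',(285,160,385,225))
```

```text
22.95 [ 469.9 -141.   157. ] [ 1.353  2.264 -0.437] [ 0.   0.5 -3.1] 17.7 29.999333918094635
[-0.003  0.302  2.187 -0.976  0.633  0.308]
s [349.29179062 246.17540555]
t [333.54015449 191.00253702]
190 +dd+yyyyyyy.+++++++++++++++................+++++++
192 d+ddyyyyyyyy+#+##+++yyyyyyLyyyyyyy..............++
194 ++d++yyyyyy+#######+yyyyyyLLLLLLLyyy.........yyyy.
196 ++++++yyyyy+########+yyyyyLLLLLLLLLyy......yyyyyyy
198 ++d++d+yyy+++#######+yyyyyLLLLLLLLLyyy....yyyyyyyy
200 .+++++.......++++##++yyyy++LLLLLLLLLy....yyyyyyyyy
202 ..+++...........y++++++.++++++LLLLLLy....yyyyyyyyy
204 ....................+++.y+++++++++++y....yyyyyyyyy
206 +....................++..+++++++++++y....yyyyyyyyy
208 .........+..........+++.y+++++++++++......yyyyyyyy
210 ......+++...........+++.y+++++++++++......yyyyyyyy
212 ....................++...+++++++++++......yyyyyyyy
214 ....................++...y++++++++++....yyyyyyyyy+
216 ....................++.....y+++++++.....yyyyyyyy..
218 ...................+++.................yyyyyyyyy..
220 ...................++..................yyyyyyyyyy.
222 ...................
[... 2741 characters left out ...]
###ddLLLLLL++yLLLLLLLLLLLLLLLy++++++++++
202 +++##dd######ddLLLLLLLLLLLLLLLLLLLLLLLL+++++++++++
204 +++##ddd#####dLLLLLLLLLLLLLLLLLLLLLLLLy+++++++++++
206 +.+##ddd######LLLLLLLLLLLLLLLLLLLLLLLy.+++++++++++
208 +++##ddd######LLLLLLLLLLLLLLLLLLLLLLL..+++++++++++
210 +++##dddd##+++LLLLLLLLLLLLLLLLLLLLLLy..+++++++++++
212 +++##dddd##y+++LLLLLLLLLLLLLLLLLLLLy...+++++++++++
214 ++##dddddd#.+++++LLLLLLLLLLLLLLLLL.....+++++++++++
216 ++##ddddd##+.++..+LLLLLLLLLLLLLLy......+++++++++++
218 ++#ddd###+##++++...y+LLLLLLLLLy........+++++++++++
220 ++ddd##++.+##+++......yyyyyy...........+++++++++++
222 ++d###+.+++#####+......................+++++++++++
224 ++###+..++#######+d....................+++++++++++
```

Request:
{"api": "step_arm", "payload": {"deltas": [[[0.0054, 0, 0.0084], [0, 0, 0], -1], [[0.0107, 0, 0.0168], [0, 0, 0], -1], [[0.016, 0, 0.0253], [0, 0, 0], -1], [[0.0215, 0, 0.0337], [0, 0, 0], -1], [[0.0215, 0, 0.0337], [0, 0, 0], -1]]}}

```text
t: 23.47
ee_pos: [469.1, -141.2, 144.3]
orientation: [1.354, 2.265, -0.438]
ft_force: [0.4, 0.1, -1.0]
width: 17.6
grasp_force: 30.0
```

Request:
{"api": "step_arm", "payload": {"deltas": [[[0.0054, 0, 0.0084], [0, 0, 0], -1], [[0.0107, 0, 0.0168], [0, 0, 0], -1], [[0.0107, 0, 0.0168], [0, 0, 0], -1]]}}

```text
t: 23.72
ee_pos: [469.1, -141.3, 138.5]
orientation: [1.354, 2.265, -0.438]
ft_force: [0.4, -0.7, -0.9]
width: 17.6
grasp_force: 30.0
```

The lid rests on the trivet (force is back to tool weight only). I'll withdraw the fork horizontally.

Run:
```python
from ik import *
o=get_obs(); M=R.from_rotvec(o["orientation"]).as_matrix(); f=M[:,2].copy(); f[2]=0; f/=np.linalg.norm(f)
print((M.T@(-f*60)/300).round(4),(M.T@(-f*60+[0,0,60])/300).round(4), ik(o["ee_pos"]-60*f,M,o["qpos"]))
```

```text
[ 0.1681  0.0108 -0.1078] [ 0.0605  0.0039 -0.2763] (array([ 0.14045463,  0.32068945,  2.23799785, -0.99521194,  0.66393742,
        0.47839926]), np.float64(8.816610545747328e-15))
```

Request:
{"api": "step_arm", "payload": {"deltas": [[[0.014, 0, -0.009], [0, 0, 0], -1], [[0.028, 0, -0.018], [0, 0, 0], -1], [[0.042, 0, -0.027], [0, 0, 0], -1], [[0.056, 0, -0.036], [0, 0, 0], -1], [[0.07, 0, -0.045], [0, 0, 0], -1], [[0.084, 0, -0.054], [0, 0, 0], -1], [[0.098, 0, -0.063], [0, 0, 0], -1], [[0.112, 0, -0.072], [0, 0, 0], -1], [[0.126, 0, -0.081], [0, 0, 0], -1], [[0.14, 0, -0.09], [0, 0, 0], -1], [[0.154, 0, -0.099], [0, 0, 0], -1], [[0.168, 0, -0.108], [0, 0, 0], -1], [[0.168, 0, -0.108], [0, 0, 0], -1]]}}

```text
t: 24.8
ee_pos: [441.1, -87.6, 139.1]
orientation: [1.353, 2.265, -0.437]
ft_force: [-0.3, -1.0, -0.8]
width: 17.5
grasp_force: 30.0
```

Run:
```python
from ik import *
o=st(); print(o["qpos"].round(3)); a=snap("scene","s22"); b=snap("top","t22")
for n,im in(('s',a),('t',b)): print(n,proj(im,[516,-239,34]))
art('s22',(280,190,400,282)); art('t22',(275,155,380,225))
```

```text
24.8 [441.1 -87.6 139.1] [ 1.353  2.265 -0.437] [-0.3 -1.  -0.8] 17.5 29.99951273202896
[ 0.14   0.316  2.244 -0.998  0.662  0.48 ]
s [350.12517481 245.38264055]
t [333.82135767 189.67202183]
190 ......................y+ddd++dddd++d+.................++++++
192 ......................+dddd+ddddd+d++yyyyyyy...............+
194 y........+............+ddd+dddddd+++LLLLLLLyyy.........yyyy.
196 yyyyyy..+++...........+d+dd++dddd+++LLLLLLLLLyy......yyyyyyy
198 yyyyyyyy+++++...yyyyy..+++++dddd++++LLLLLLLLLLyy....yyyyyyyy
200 Lyyyyyy++##+++++yyyyyy..++++dddd+++++LLLLLLLLLy....yyyyyyyyy
202 +yyyyyy+######++yyyyyy....y+++++++++++++LLLLLLy....yyyyyyyyy
204 +++yyyy+#######++yyyyy........y....+++++++++++y....yyyyyyyyy
206 ++++yy.+#+++++++yyyyyy.............+++++++++++.....yyyyyyyyy
208 ++......++++++++yy.yy.............y+++++++++++......yyyyyyyy
210 .............+++++++..............y+++++++++++......yyyyyyyy
212 ................+++................+++++++++++......yyyyyyyy
214 .................++................y++++++++++....yyyyyyyyy+
216 .................++..................y+++++++.....yyyyyyyy.
[... 3411 characters left out ...]
++++
201 ##........+########+LLy....LLLLLLLLLLLLLLLLL+++++++++
203 ###.++..yyy######++Ly.....LLLLLLLLLLLLLLLLLy+++++++++
205 #+ddddyyyyy+##+++++....yyLLLLLLLLLLLLLLLLLL.+++++++++
207 ++###+yyyyy+#+.++....+yLLLLLLLLLLLLLLLLLLLy.+++++++++
209 #+####yyyy++....+..+yLLLLLLLLLLLLLLLLLLLLy..+++++++++
211 #++###+y++.......+++LLLLLLLLLLLLLLLLLLLLy...+++++++++
213 ##+###ddd..........+yLLLLLLLLLLLLLLLLLLy....+++++++++
215 ######dd+............+LLLLLLLLLLLLLLLLy.....+++++++++
217 #######...............+yLLLLLLLLLLLLy.......+++++++++
219 d######..................yyyyLLLyy..........+++++++++
221 dd#####+....................................+++++++++
223 dd###++.....................................+++++++++
```

The lid is level on the trivet at about (514,-239) and the fork is clear. Next is planning where to stand the tool.

Run:
```python
from ik import *
b=dict(np.load('pics/t0.npz'))
print('edge',pix(b,256,262,0),'sink edge R',pix(b,152,180,0),pix(b,150,241,0))
o=get_obs(); M=R.from_rotvec(o["orientation"]).as_matrix(); print('heading',np.degrees(np.arctan2(-M[0,1],M[1,1]))*1, -np.degrees(np.arctan2(M[0,1],M[1,1])))
for O,h in(((400,165),-80),((420,190),-70),((440,210),-60),((450,225),-45)):
  for pit in(41,33):
    f=np.array([np.cos(np.radians(h)),np.sin(np.radians(h)),0]); G=frame(h,pit); g=np.array([*O,107])-27*f
    q,e=ik(g+19*G[:,2],G,o["qpos"]); print(O,h,pit,q.round(2),round(e,3),'paddle',(O-105*f[:2]).round(),'tip',(O+125*f[:2]).round())
```

```text
edge [306.00738399  -8.44065752   0.        ] sink edge R [552.74890616 309.81305189   0.        ] [367.71122544 306.18524994   0.        ]
heading -62.28419960210854 -62.28419960210854
(400, 165) -80 41 [ 0.79  0.61  1.95 -0.64  1.13  1.05] 0.0 paddle [382. 268.] tip [422.  42.]
(400, 165) -80 33 [ 0.73  0.55  1.99 -0.57  1.02  0.97] 0.0 paddle [382. 268.] tip [422.  42.]
(420, 190) -70 41 [ 0.83  0.61  1.95 -0.72  1.09  0.99] 0.0 paddle [384. 289.] tip [463.  73.]
(420, 190) -70 33 [ 0.77  0.55  1.98 -0.64  0.98  0.89] 0.0 paddle [384. 289.] tip [463.  73.]
(440, 210) -60 41 [ 0.85  0.6   1.96 -0.81  1.03  0.93] 0.0 paddle [388. 301.] tip [502. 102.]
(440, 210) -60 33 [ 0.79  0.55  1.98 -0.72  0.92  0.81] 0.0 paddle [388. 301.] tip [502. 102.]
(450, 225) -45 41 [ 0.88  0.57  2.05 -0.99  0.9   0.88] 0.0 paddle [376. 299.] tip [538. 137.]
(450, 225) -45 33 [ 0.82  0.52  2.05 -0.86  0.8   0.72] 0.0 paddle [376. 299.] tip [538. 137.]
```

Run:
```python
from ik import *
o=get_obs(); M=R.from_rotvec(o["orientation"]).as_matrix(); p0=o["ee_pos"]
h=-80; f=np.array([np.cos(np.radians(h)),np.sin(np.radians(h)),0]); G=frame(h,40); g=np.array([375,168,107])-27*f+19*G[:,2]
t=R.from_matrix(M.T@G).as_rotvec(); print('g',g)
up=p0+[0,0,110]; hi=g+[0,0,140]
print('up',(M.T@(up-p0)/300).round(3), ik(up,M,o["qpos"])); print('hi',(M.T@(hi-p0)/300).round(3),(t/1.5).round(3))
q=o["qpos"]
for s in np.linspace(0,1,6):
    q,e=ik(up+(hi-up)*s,M@R.from_rotvec(t*s).as_matrix(),q); print(s,q.round(2),round(e,4))
q,e=ik(g,G,q);print(q.round(2),e); print('down140',(G.T@np.array([0,0,-100])/300).round(4))
```

```text
g [372.43225825 182.56238712  92.44515558]
up [-0.197 -0.012 -0.309] (array([ 0.13809703,  0.08353311,  2.16266946, -0.74526877,  0.86611986,
        0.13220898]), np.float64(6.441981322482606e-15))
hi [ 0.592  0.205 -0.756] [ 0.104 -0.082  0.18 ]
0.0 [ 0.14  0.08  2.16 -0.75  0.87  0.13] 0.0
0.2 [ 0.31  0.11  2.15 -0.74  0.98  0.34] 0.0
0.4 [ 0.46  0.15  2.13 -0.71  1.08  0.51] 0.0
0.6000000000000001 [ 0.6   0.21  2.08 -0.67  1.18  0.66] 0.0
0.8 [ 0.72  0.27  2.01 -0.61  1.28  0.79] 0.0
1.0 [ 0.82  0.34  1.94 -0.55  1.37  0.9 ] 0.0
[ 0.82  0.59  1.99 -0.61  1.11  1.07] 8.047226171916735e-16
down140 [0.2143 0.     0.2553]
```

Request:
{"api": "step_arm", "payload": {"deltas": [[[-0.04, -0.002, -0.06], [0, 0, 0], -1], [[-0.09, -0.005, -0.14], [0, 0, 0], -1], [[-0.14, -0.009, -0.22], [0, 0, 0], -1], [[-0.18, -0.011, -0.28], [0, 0, 0], -1], [[-0.197, -0.012, -0.309], [0, 0, 0], -1], [[-0.158, -0.001, -0.331], [0.005, -0.004, 0.009], -1], [[-0.118, 0.01, -0.354], [0.01, -0.008, 0.018], -1], [[-0.039, 0.031, -0.398], [0.021, -0.016, 0.036], -1], [[0.04, 0.053, -0.443], [0.031, -0.025, 0.054], -1], [[0.119, 0.075, -0.488], [0.042, -0.033, 0.072], -1], [[0.198, 0.097, -0.533], [0.052, -0.041, 0.09], -1], [[0.276, 0.118, -0.577], [0.062, -0.049, 0.108], -1], [[0.355, 0.14, -0.622], [0.073, -0.057, 0.126], -1], [[0.434, 0.162, -0.667], [0.083, -0.066, 0.144], -1], [[0.513, 0.183, -0.711], [0.094, -0.074, 0.162], -1], [[0.57, 0.199, -0.744], [0.1, -0.079, 0.174], -1], [[0.592, 0.205, -0.756], [0.104, -0.082, 0.18], -1], [[0.592, 0.205, -0.756], [0.104, -0.082, 0.18], -1]]}}

```text
t: 26.4
ee_pos: [372.6, 183.7, 231.5]
orientation: [1.633, 1.948, -0.595]
ft_force: [0.5, 0.8, -0.8]
width: 17.6
grasp_force: 30.0
```

Run:
```python
from ik import *
o=st(); M=R.from_rotvec(o["orientation"]).as_matrix(); g=np.array([372.4,182.6,92.4])
for dz in(15,0,-4): print(dz,(M.T@(g+[0,0,dz]-o["ee_pos"])/300).round(4))
print(np.degrees(np.arcsin(np.hypot(*M[:2,2]))))
```

```text
26.4 [372.6 183.7 231.5] [ 1.633  1.948 -0.595] [ 0.5  0.8 -0.8] 17.6 29.99975323677063
15 [ 0.2636 -0.0014  0.319 ]
0 [ 0.2957 -0.0014  0.3572]
-4 [ 0.3043 -0.0014  0.3674]
40.0461366617955
```

Request:
{"api": "step_arm", "payload": {"deltas": [[[0.04, 0, 0.05], [0, 0, 0], -1], [[0.09, 0, 0.11], [0, 0, 0], -1], [[0.14, 0, 0.17], [0, 0, 0], -1], [[0.19, -0.001, 0.23], [0, 0, 0], -1], [[0.23, -0.001, 0.28], [0, 0, 0], -1], [[0.255, -0.001, 0.309], [0, 0, 0], -1], [[0.2636, -0.001, 0.319], [0, 0, 0], -1], [[0.274, -0.001, 0.332], [0, 0, 0], -1], [[0.285, -0.001, 0.345], [0, 0, 0], -1], [[0.2957, -0.001, 0.3572], [0, 0, 0], -1], [[0.2957, -0.001, 0.3572], [0, 0, 0], -1]]}}

```text
t: 27.32
ee_pos: [373.2, 181.6, 94.5]
orientation: [1.635, 1.945, -0.594]
ft_force: [0.8, -2.6, 6.3]
width: 17.9
grasp_force: 30.0
```

Run:
```python
from ik import *
o=st(); a=snap("scene","s23"); b=snap("top","t23")
art('t23',(160,180,270,262))
```

```text
27.32 [373.2 181.6  94.5] [ 1.635  1.945 -0.594] [ 0.8 -2.6  6.3] 17.9 30.001032650470734
180 ...............................++++++++++++++++++++++++
182 ...............................++.++++++++++++++++++..+
184 ...............................++++++++..++++++++++...+
186 ...............................++++++++...++++++++++..+
188 ...............................++++++++...+++++++++++++
190 ................................+++++++++++++++++++++++
192 ......................yy........+++++++++++++++++++++++
194 ....................yyyyy.......+++++++++++++++++++++++
196 ....................yyyyy+.......+++++++++++++.++++++++
198 ...................yyyyyyy........+++++++++++...+++++++
200 ....................yyyyy+.........++++++++++...+++++++
202 ....................yyyyy+.......+..++++++++++..++++..+
204 .....................yy++.........+..+++++++++++++++++.
206 yy.................................+...++++++++++++++..
208 dd+...++++..........................++...+++++++++....+
210 ++++++++++++.........................+++.....+++....+++
212 +++++++++++............................++++...
[... 749 characters left out ...]
yyy#+++........................+######..
240 +++++#######++++++++..........................#######..
242 ++++###dddddddd++.............................+#####+..
244 #####ddddddd+++................................+###+...
246 #####ddd+++++++...++++.................................
248 #####++++++++++++.+++++................................
250 #####+++++++++++++++++++...............................
252 #####++++++++++++++++++++..............................
254 #+++++++++++++++++++++++++.............................
256 ++##+++++++++++++++++++++++............................
258 +++#++++++++++++++++++++++++...........................
260 +++#+++++++++++++++++++++++++..........................
```

Both feet are pressing on the worktop (+6.3 N). I'll release the tool and back off along the fingers.

Request:
{"api": "step_arm", "payload": {"deltas": [[[0, 0, 0], [0, 0, 0], -0.5], [[0, 0, 0], [0, 0, 0], 0], [[0, 0, 0], [0, 0, 0], 1], [[0, 0, 0], [0, 0, 0], 1], [[0, 0, 0], [0, 0, 0], 1], [[0, 0, 0], [0, 0, 0], 1], [[0, 0, 0], [0, 0, 0], 1], [[0, 0, 0], [0, 0, 0], 1], [[0, 0, -0.03], [0, 0, 0], 1], [[0, 0, -0.08], [0, 0, 0], 1], [[0, 0, -0.16], [0, 0, 0], 1], [[0, 0, -0.26], [0, 0, 0], 1], [[0, 0, -0.36], [0, 0, 0], 1], [[0, 0, -0.4], [0, 0, 0], 1], [[0, 0, -0.4], [0, 0, 0], 1], [[0, 0, -0.4], [0, 0, 0], 1]]}}

```text
t: 28.75
ee_pos: [358.9, 257.4, 185.0]
orientation: [1.635, 1.947, -0.594]
ft_force: [-0.5, -0.3, -0.2]
width: 88.4
grasp_force: 0.0
```

Run:
```python
from ik import *
o=st(); a=snap("scene","s24"); b=snap("top","t24")
# vertical over the mushroom, y axis yaw ~ along choice
G=frame(-70,0); t=np.array([491,142,200]); M=R.from_rotvec(o["orientation"]).as_matrix()
print((M.T@(t-o["ee_pos"])/300).round(3),(R.from_matrix(M.T@G).as_rotvec()/1.5).round(3)); print(ik(t,G,o["qpos"]),ik([491,142,15],G,o["qpos"]))
art('t24',(180,180,300,262),1) if 0 else art('t24',(170,180,290,262))
```

```text
28.75 [358.9 257.4 185. ] [ 1.635  1.947 -0.594] [-0.5 -0.3 -0.2] 88.4 0.0
[-0.381  0.367  0.255] [-0.04   0.464 -0.112]
(array([ 2.58295268e-01,  2.86927252e-01,  1.89829662e+00, -2.03890875e-16,
        9.56368781e-01, -9.07705825e-02]), np.float64(4.053711178200575e-15)) (array([ 2.58295268e-01,  6.01374856e-01,  1.98018669e+00, -6.50072922e-17,
        5.60031107e-01, -9.07705825e-02]), np.float64(8.659387302604533e-16))
180 ..........................++++++++++++++++++++++++++++++....
182 ..........................+++++++++++++++++++++..+++++++....
184 ..........................+++++++++.++++++++++...+++++++....
186 ..........................++++++++...++++++++++..+++++++....
188 ..........................++++++++...+++++++++++++++++++....
190 ...........................++++++++++++++++++++++++++++.....
192 .................yy........++++++++++++++++++++++++++++.....
194 ...............yyyyy.......++++++++++++++++++++++++++++.....
196 ...............yyyyy+.......++++++++++++++++++++++++++.+....
198 ..............yyyyyyy........++++++++++++..++++++++++..+....
200 ...............yy
[... 1293 characters left out ...]
y..............................######+............
242 ##++++...................................+#####+............
244 ..........................................+###+.............
246 ............................................................
248 ............................................................
250 ............................................................
252 ............................................................
254 ++++........................................................
256 ++++........................................................
258 ++++++......................................................
260 ++++++++....................................................
```

The tool stands on the worktop and the lid on the trivet. The mushroom hasn't moved, at (491,142). I'll go to it with the finger axis at about 10° to clear the bar and crock.

Run:
```python
from ik import *
o=st(); G=frame(-80,0); M=R.from_rotvec(o["orientation"]).as_matrix()
a=dict(np.load('pics/s24.npz'));b=dict(np.load('pics/t24.npz'))
for n,im,s in(('t',b,(slice(185,210),slice(192,220))),('s',a,(slice(200,230),slice(190,220)))):
    p=im['pixels'].astype(int)[s]; m=(p[...,0]>1.3*p[...,2])&(p[...,0]>70); ys,xs=np.nonzero(m); print(n,len(xs),xs.mean()+s[1].start,ys.mean()+s[0].start, xs.min()+s[1].start,xs.max()+s[1].start)
t=np.array([491,142,210]); print((M.T@(t-o["ee_pos"])/300).round(3),(R.from_matrix(M.T@G).as_rotvec()/1.5).round(3))
```

```text
28.85 [358.5 256.1 184.2] [ 1.635  1.946 -0.598] [ 0.3 -1.1  0.3] 87.8 0.0
t 130 205.07692307692307 198.7076923076923 199 211
s 253 202.4189723320158 211.95652173913044 190 214
[-0.4    0.37   0.224] [-0.001  0.467 -0.001]
```

Request:
{"api": "step_arm", "payload": {"deltas": [[[-0.05, 0, -0.1], [0, 0.05, 0], 1], [[-0.1, 0.1, 0], [0, 0.12, 0], 1], [[-0.2, 0.2, 0.1], [0, 0.2, 0], 1], [[-0.3, 0.3, 0.15], [0, 0.28, 0], 1], [[-0.4, 0.37, 0.224], [0, 0.36, 0], 1], [[-0.4, 0.37, 0.224], [0, 0.44, 0], 1], [[-0.4, 0.37, 0.224], [0, 0.467, 0], 1], [[-0.4, 0.37, 0.224], [0, 0.467, 0], 1], [[-0.4, 0.37, 0.224], [0, 0.467, 0], 1], [[-0.4, 0.37, 0.224], [0, 0.467, 0], 1]]}}

```text
t: 29.68
ee_pos: [490.5, 143.5, 209.8]
orientation: [-2.02, -2.404, 0.002]
ft_force: [0.7, 1.1, 0.9]
width: 88.1
grasp_force: 0.0
```

Run:
```python
from ik import *
o=st(); w=snap("wrist","w25"); M=R.from_rotvec(o["orientation"]).as_matrix()
print(proj(w,[491,142,20]), proj(w,[491,142,34]))
p=w['pixels'].astype(int)
art('w25',(100,100,420,300),4)
for t in([491,142,60],[491,142,7]): print((M.T@(np.array(t)-o["ee_pos"])/300).round(4))
```

```text
29.68 [490.5 143.5 209.8] [-2.020e+00 -2.404e+00  2.000e-03] [0.7 1.1 0.9] 88.1 0.0
[258.96221315 169.7080909 ] [258.99052159 172.46133247]
100 +#######......+++...............................................................
104 +#######+......+++..............................................................
108 .#######+.....++++..............................................................
112 .#######+......+++..............................................................
116 .yyyyy++y......++++.............................................................
120 .yyyyyy+y......++++.............................................................
124 .yyyyyy+y......+++..............................................................
128 .yyyyyy++......++++.............................................................
132 .yyyyyy++......++++.............................................................
136 .yyyyyy++......++++.............................................................
140 ..yyyyyy+......++++.............................................................
144 ..yyyyyy+y.....++++..
[... 2641 characters left out ...]
.++++++++++++++...+++.............+########ddddddy...
272 .+ddddddd########.......+..+++++++++++++......................########ddddddd+..
276 +ddddddd########+.........+++++++.............................+########ddddddd+.
280 dddddddd########..............................................+#########dddddddd
284 dddddddd#######+.....++..+....................................++########dddddddd
288 dddddd#d#######......++..+....................................++########dddddddd
292 ###############+++++###+##++++++++++++++++++++++++++++++++++++##################
296 ################################################################################
[-0.0053  0.0019  0.4992]
[-0.0054  0.0023  0.6759]
```

The mushroom appears at about (260,167) in the wrist view, as predicted. I'll descend and grasp it.

Request:
{"api": "step_arm", "payload": {"deltas": [[[-0.002, 0.001, 0.12], [0, 0, 0], 1], [[-0.003, 0.002, 0.25], [0, 0, 0], 1], [[-0.005, 0.002, 0.38], [0, 0, 0], 1], [[-0.005, 0.002, 0.5], [0, 0, 0], 1], [[-0.005, 0.002, 0.6], [0, 0, 0], 1], [[-0.005, 0.002, 0.66], [0, 0, 0], 1], [[-0.005, 0.002, 0.676], [0, 0, 0], 1], [[-0.005, 0.002, 0.676], [0, 0, 0], 1], [[-0.005, 0.002, 0.676], [0, 0, 0], -1], [[-0.005, 0.002, 0.676], [0, 0, 0], -1], [[-0.005, 0.002, 0.676], [0, 0, 0], -1], [[-0.005, 0.002, 0.676], [0, 0, 0], -1], [[-0.005, 0.002, 0.676], [0, 0, 0], -1], [[-0.005, 0.002, 0.676], [0, 0, 0], -1], [[-0.005, 0.002, 0.676], [0, 0, 0], -1], [[-0.005, 0.002, 0.676], [0, 0, 0], -1], [[-0.005, 0.002, 0.676], [0, 0, 0], -1], [[-0.005, 0.002, 0.676], [0, 0, 0], -1]]}}

```text
t: 31.23
ee_pos: [492.6, 142.6, 8.3]
orientation: [-2.02, -2.404, -0.003]
ft_force: [-0.5, -0.9, 3.9]
width: 38.3
grasp_force: 30.0
```

Run:
```python
from ik import *
o=get_obs()
for t in([492,142.5,190],[531.5,3.3,190],[531.5,3.3,48]): plan(t,o=o)
```

```text
[ 0.0014 -0.0019 -0.6057] [0. 0. 0.]
[-0.4784  0.0478 -0.6068] [0. 0. 0.]
[-0.4794  0.0476 -0.1335] [0. 0. 0.]
```

Request:
{"api": "step_arm", "payload": {"deltas": [[[0, 0, -0.08], [0, 0, 0], -1], [[0, 0, -0.2], [0, 0, 0], -1], [[0, 0, -0.33], [0, 0, 0], -1], [[0, 0, -0.46], [0, 0, 0], -1], [[0, 0, -0.6], [0, 0, 0], -1], [[-0.08, 0.008, -0.607], [0, 0, 0], -1], [[-0.2, 0.02, -0.607], [0, 0, 0], -1], [[-0.32, 0.032, -0.607], [0, 0, 0], -1], [[-0.43, 0.043, -0.607], [0, 0, 0], -1], [[-0.479, 0.048, -0.607], [0, 0, 0], -1], [[-0.479, 0.048, -0.6], [0, 0, 0], -1], [[-0.479, 0.048, -0.5], [0, 0, 0], -1]]}}

```text
t: 32.23
ee_pos: [535.1, 2.5, 161.3]
orientation: [2.02, 2.399, 0.011]
ft_force: [0.2, -0.3, -0.0]
width: 38.1
grasp_force: 30.0
```

Run:
```python
from ik import *
o=st(); w=snap("top","t26"); art('t26',(215,140,290,220))
plan([531.5,3.3,48])
```

```text
32.23 [535.1   2.5 161.3] [2.02  2.399 0.011] [ 0.2 -0.3 -0. ] 38.1 29.999960997956805
140 ++.++++.......................+++..+..
142 +..+#++.......................+++..+..
144 +..++++.......................+++..++.
146 +..+#++.......................+++..++.
148 +..+#++..+....................+++..++.
150 +.++#++++++++++++++++++++++++++++..++.
152 +.+#+#++++++++++++++++++++++++++++.++.
154 ..+###++++++++++++++++++++++++++++.++.
156 ..+++#++++++++++++++++++++++++++++.++.
158 ..++++++++++++++++++++++++++++++++..+.
160 ..+.........+++++++++++++.....++++..+.
162 ..+.........+++++++++++++........+..+.
164 ..+..................++++........+..+.
166 ..+...........++++++....+........+..+.
168 ..+.....+++++++++++++++++.+......+..+.
170 .++...+++++++++++++++++++++++....+..+.
172 .++..+++++++++++++++++++++++++...+..+.
174 .++.+++++++++++++++++++++++++++..+..+.
176 .+++++++++++++++++++++++++++++++++..+.
178 .+++++++++++++++++++++y+++++++++++..+.
180 .+++++++++++++++++++++++++++++++++..+.
182 .+++++++++++++++++++++++++++++++++..+.
184 ++++++++++++++++++++++++++++++++++..+.
186 +++++++++++++++++++++++++++++++++++.+.
188 +++++++++++++++++++++++++++++++++++.+.
190 +++++++++++++++++++++++++++++++++++++.
192 +++++++++++++++++++++++++++++++++++++.
194 ++++++++++++++++++++++y+++y+++++++++++
196 ++++++++++++++++++++++++++++++++++++++
198 ++++++++++++++++++++++++++++++++++++++
200 ++++++++++++++++++++++++++++++++++++++
202 ++++++++++++++++++++++++++++y+++++++++
204 +++++++++++++++y++++++++++++++++++++++
206 ++++++++++++++++++++++++++++++++++++++
208 ++++++++++++++++++++++++++++++++++++++
210 ++++++++++++++++++++++++++++++++++++++
212 ++++++++++++++++++++++++++++++++++++++
214 ++++++++++++++++++++++++++++++++++++++
216 ++++++++++++++++++++++++++++++++++++++
218 ++++++++++++++++++++++++++++++++++++++
[-0.0016  0.0063  0.3525] [0. 0. 0.]
```

Request:
{"api": "step_arm", "payload": {"deltas": [[[0, 0.003, 0.1], [0, 0, 0], -1], [[0, 0.003, 0.2], [0, 0, 0], -1], [[0, 0.003, 0.28], [0, 0, 0], -1], [[0, 0.003, 0.33], [0, 0, 0], -1], [[0, 0.003, 0.345], [0, 0, 0], -1], [[0, 0.003, 0.345], [0, 0, 0], -1], [[0, 0.003, 0.345], [0, 0, 0], 0.2], [[0, 0.003, 0.345], [0, 0, 0], 0.2], [[0, 0.003, 0.345], [0, 0, 0], 0.2], [[0, 0.003, 0.345], [0, 0, 0], 0.2], [[0, 0.003, 0.345], [0, 0, 0], 0.2], [[0, 0.003, 0.345], [0, 0, 0], 0.2], [[0, 0.003, 0.3], [0, 0, 0], 0.2], [[0, 0.003, 0.2], [0, 0, 0], 0.2], [[0, 0.003, 0.07], [0, 0, 0], 0.2], [[0, 0.003, -0.06], [0, 0, 0], 0.2], [[0, 0.003, -0.19], [0, 0, 0], 0.2], [[0, 0.003, -0.2], [0, 0, 0], 1]]}}

```text
t: 33.78
ee_pos: [536.3, 3.2, 224.9]
orientation: [2.016, 2.4, 0.014]
ft_force: [1.6, -0.7, 0.2]
width: 56.2
grasp_force: 0.0
```

Run:
```python
from ik import *
b=dict(np.load('pics/t24.npz'))
print(pix(b,202,234.5,116.5),pix(b,214,232,116)); art('t24',(165,224,225,246),1)
```

```text
[380.31730272 135.34343684 116.5       ] [386.8985577  103.70549813 116.        ]
224 ++++++......................................................
225 ............................................................
226 ............................................................
227 ............................................................
228 ............................................................
229 ................................................yyyyyy++++++
230 .........................................++++yyyyyyyyy++++++
231 ...................................+++++####+yyyyyyyyyy+++++
232 ..............................++++##########+yyyyyyyyyy+++++
233 .........................yyyy+##############+yyyyyyyyyy+++++
234 ..................+.yyyyyyyyyy###############+yyyyyyyyy++++.
235 ............+++++#+yyyyyyyyyyy###############+yyyyyyyy+#+++.
236 .......+++++######+yyyyyyyyyyy+##############+yyyy++++##+...
237 .yy.++############+yyyyyyyyyyy+############+++.....++##++...
238 yyy+##############+yyyyyyyyyyy+#####+++++++.........+++.....
239 yyyy###############+yyyyyyyyyy++++++........................
240 yyyy###############+yyyyyyy.++..............................
241 yyyy################yy++....................................
242 yyyy###########+++++........................................
243 yyyy###++++++++.............................................
244 yyy+++++....................................................
245 #+++........................................................
```

Run:
```python
from ik import *
b=dict(np.load('pics/t24.npz'))
F=pix(b,202,234.4,116.5);P=pix(b,176.2,239.2,116.5);d=F-P;print(F,P,np.linalg.norm(d),np.degrees(np.arctan2(d[1],d[0])))
o=get_obs(); q=o["qpos"]
for yaw in(10,190-360,-80+90):
    pass
h=np.degrees(np.arctan2(d[1],d[0])); f=d/np.linalg.norm(d)
# tool x heading h; grip with y axis = h+90 or h-90 ; frame(u): y=u+90
for flip in(0,180):
    G=frame(h+flip,0); g=np.array([F[0],F[1],88]); qq,e=ik(g,G,q); print(flip,qq.round(2),e)
    # stir heading options, tool rotates with gripper
    for H in(120,100,90):
        fs=np.array([np.cos(np.radians(H)),np.sin(np.radians(H)),0]); Gs=frame(H+flip,0); c=np.array([531.5,3.3,0])+fs*137+[0,0,102]
        q2,e2=ik(c,Gs,qq); print('  ',H,q2.round(2),round(e2,4))
G=frame(h,0); M=R.from_rotvec(o["orientation"]).as_matrix()
for t in([F[0],F[1],200],): 
  for fl in(0,180): print(fl,(M.T@(np.array(t)-o["ee_pos"])/300).round(3),(R.from_matrix(M.T@frame(h+fl,0)).as_rotvec()/1.5).round(3))
```

```text
[380.58092811 135.35029606 116.5       ] [368.06834203 203.23967163 116.5       ] 69.03283367613814 -79.55709786663944
0 [ 0.31  0.35  2.19 -0.    0.6   0.13] 2.149750303079273e-15
   120 [0.15 0.4  2.05 0.2  0.68 2.54] 0.1038
   100 [ 0.38  0.44  1.99 -0.36  0.66 -2.54] 0.1856
   90 [ 0.33  0.48  1.91 -0.24  0.73 -2.54] 0.1351
180 [ 0.44  0.34  2.23 -0.32  0.54 -2.54] 0.13103765450239296
   120 [ 0.23  0.4   2.03  0.    0.71 -0.29] 0.0
   100 [0.24 0.46 1.93 0.   0.76 0.07] 0.0
   90 [ 0.24  0.49  1.87 -0.    0.78  0.24] 0.0
0 [ 0.523 -0.436  0.078] [ 0.008 -0.    -0.006]
180 [ 0.523 -0.436  0.078] [-0.    -0.012  2.088]
```

Request:
{"api": "step_arm", "payload": {"deltas": [[[0.1, -0.08, 0], [0, 0, 0], 1], [[0.2, -0.17, 0], [0, 0, 0], 1], [[0.3, -0.26, 0.02], [0, 0, 0], 1], [[0.4, -0.35, 0.04], [0, 0, 0], 1], [[0.523, -0.436, 0.078], [0.008, 0, -0.006], 1], [[0.523, -0.436, 0.078], [0.008, 0, -0.006], 1], [[0.523, -0.436, 0.078], [0.008, 0, -0.006], 1], [[0.523, -0.436, 0.078], [0.008, 0, -0.006], 1]]}}

```text
t: 34.45
ee_pos: [377.1, 135.5, 194.9]
orientation: [-2.003, -2.409, 0.011]
ft_force: [0.1, 0.1, 0.2]
width: 87.9
grasp_force: 0.0
```

Run:
```python
from ik import *
o=st(); w=snap("wrist","w27"); b=snap("top","t27")
print('sleeve pred',proj(w,[380.6,135.4,116.5]),'end',proj(w,[388.7,91,116]),'pad sleeve',proj(w,[368.1,203.2,116.5]))
plan([380.6,135.4,88],np.radians(10.4))
A=np.clip(cv2.resize(cv2.cvtColor(b["pixels"],cv2.COLOR_RGB2BGR)[140:220,205:300],None,fx=4,fy=4,interpolation=cv2.INTER_CUBIC)*1.8,0,255).astype('uint8')
B=np.clip(cv2.resize(cv2.cvtColor(w["pixels"],cv2.COLOR_RGB2BGR)[60:300,100:420],(412,320))*1.3,0,255).astype('uint8')
cv2.imwrite('pics/final.png',np.hstack([A,B]))
```

```text
34.45 [377.1 135.5 194.9] [-2.003 -2.409  0.011] [0.1 0.1 0.2] 87.9 0.0
sleeve pred [264.42461065 199.00222723] end [263.92939359 252.88580866] pad sleeve [265.08747769 105.5396255 ]
[-0.001   0.0129  0.3567] [-0.0069 -0.0016 -0.    ]
```

View pics/final.png

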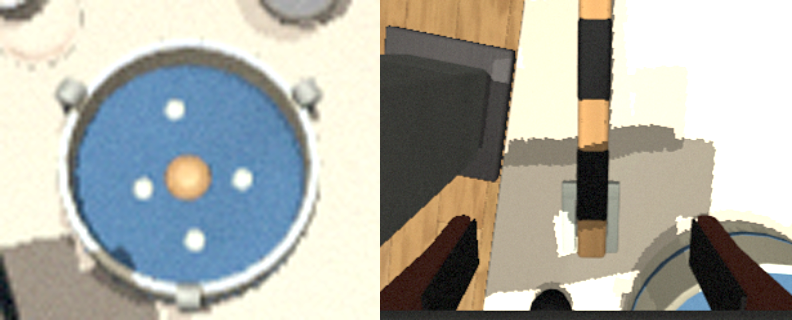

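The crock shows the mushroom in the centre and onions at crop (175,110), (143,188), (242,180) and (195,240). The fork sleeve is at about (266,199) in the wrist view, as predicted. I'll grip it and work out the stir.

Request:
{"api": "step_arm", "payload": {"deltas": [[[0, 0.01, 0.1], [0, 0, 0], 1], [[0, 0.012, 0.2], [0, 0, 0], 1], [[0, 0.012, 0.3], [0, 0, 0], 1], [[0, 0.012, 0.35], [0, 0, 0], 1], [[0, 0.012, 0.356], [0, 0, 0], 1], [[0, 0.012, 0.356], [0, 0, 0], 1], [[0, 0.012, 0.356], [0, 0, 0], -1], [[0, 0.012, 0.356], [0, 0, 0], -1], [[0, 0.012, 0.356], [0, 0, 0], -1], [[0, 0.012, 0.356], [0, 0, 0], -1], [[0, 0.012, 0.356], [0, 0, 0], -1], [[0, 0.012, 0.356], [0, 0, 0], -1], [[0, 0.012, 0.356], [0, 0, 0], -1], [[0, 0.012, 0.356], [0, 0, 0], -1], [[0, 0.012, 0.356], [0, 0, 0], -1], [[0, 0.012, 0.356], [0, 0, 0], -1], [[0, 0.012, 0.356], [0, 0, 0], -1], [[0, 0.012, 0.356], [0, 0, 0], -1], [[0, 0.012, 0.356], [0, 0, 0], -1], [[0, 0.012, 0.356], [0, 0, 0], -1]]}}

```text
t: 36.22
ee_pos: [378.7, 136.0, 87.8]
orientation: [-2.004, -2.407, 0.012]
ft_force: [-0.2, 0.2, -1.0]
width: 17.6
grasp_force: 30.0
```

Run:
```python
from ik import *
o=st(); b=dict(np.load('pics/t27.npz'))
for x,y in((175,110),(143,188),(242,180),(195,240)): print((pix(b,205+x/4-.4,140+y/4-.4,32)-[531.5,3.3,0]).round(1))
print('mush',(pix(b,205+187/4-.4,140+177/4-.4,50)-[531.5,3.3,0]).round(1))
H=-135; fs=np.array([np.cos(np.radians(H)),np.sin(np.radians(H)),0]); G=frame(H,0); M=R.from_rotvec(o["orientation"]).as_matrix()
p=o["ee_pos"]
print('rot',(R.from_matrix(M.T@G).as_rotvec()/1.5).round(3),'up',(M.T@np.array([0,0,150])/300).round(3))
# paddle at crock + (dx,dy), tool z zt, TCP at tool x=32 => 137 along fs
def tcp(dx,dy,zt): return np.array([531.5+dx,3.3+dy,0])+fs*137+[0,0,88+zt]
for a in((38,0,140),(38,0,20),(0,38,20),(-38,0,20),(0,-38,20)): q,e=ik(tcp(*a),G,o["qpos"]); print(tcp(*a).round(1),q.round(2),round(e,4))
print('to hi',(M.T@(tcp(38,0,150)-p)/300).round(3))
```

```text
36.22 [378.7 136.   87.8] [-2.004 -2.407  0.012] [-0.2  0.2 -1. ] 17.6 29.996571242809296
[53.8 10.9 32. ]
[-5.7 34.5 32. ]
[  0.3 -39.   32. ]
[-44.7  -4.1  32. ]
mush [-1.   1.7 50. ]
rot [-0.008  0.002  0.645] up [ 0.001 -0.006 -0.5  ]
[472.6 -93.6 228. ] [-0.22  0.2   1.93  0.    1.    0.57] 0.0
[472.6 -93.6 108. ] [-0.22  0.4   2.02 -0.    0.73  0.57] 0.0
[434.6 -55.6 108. ] [-0.15  0.35  2.11  0.    0.69  0.63] 0.0
[396.6 -93.6 108. ] [-0.26  0.31  2.17 -0.    0.66  0.52] 0.0
[ 434.6 -131.6  108. ] [-0.32  0.36  2.08 -0.    0.7   0.47] 0.0
to hi [-0.808  0.163 -0.505]
```

Run:
```python
from ik import *
o=get_obs(); H=-135; fs=np.array([np.cos(np.radians(H)),np.sin(np.radians(H)),0]); G=frame(H,0); M=R.from_rotvec(o["orientation"]).as_matrix(); p=o["ee_pos"]
def tcp(dx,dy,zt): return np.array([531.5+dx,3.3+dy,0])+fs*137+[0,0,88+zt]
for s in(0,.25,.5,.75,1): print((M.T@((p+[0,0,150])*(1-s)+tcp(32,-15,150)*s-p)/300).round(3).tolist(), (R.from_matrix(M.T@G).as_rotvec()/1.5*s).round(3).tolist())
```

```text
[0.001, -0.006, -0.5] [-0.0, 0.0, 0.0]
[-0.213, 0.029, -0.501] [-0.002, 0.001, 0.161]
[-0.426, 0.064, -0.502] [-0.004, 0.001, 0.323]
[-0.64, 0.099, -0.503] [-0.006, 0.002, 0.484]
[-0.854, 0.134, -0.504] [-0.008, 0.002, 0.645]
```

Request:
{"api": "step_arm", "payload": {"deltas": [[[0, -0.001, -0.05], [0, 0, 0], -1], [[0, -0.002, -0.15], [0, 0, 0], -1], [[0, -0.003, -0.26], [0, 0, 0], -1], [[0, -0.004, -0.37], [0, 0, 0], -1], [[0.001, -0.006, -0.46], [0, 0, 0], -1], [[0.001, -0.006, -0.5], [0, 0, 0.03], -1], [[-0.1, 0.01, -0.5], [0, 0, 0.08], -1], [[-0.213, 0.029, -0.501], [-0.002, 0.001, 0.15], -1], [[-0.32, 0.046, -0.501], [-0.003, 0.001, 0.22], -1], [[-0.426, 0.064, -0.502], [-0.004, 0.001, 0.29], -1], [[-0.53, 0.081, -0.502], [-0.005, 0.001, 0.36], -1], [[-0.64, 0.099, -0.503], [-0.006, 0.002, 0.43], -1], [[-0.74, 0.115, -0.503], [-0.007, 0.002, 0.5], -1], [[-0.82, 0.128, -0.504], [-0.008, 0.002, 0.57], -1], [[-0.854, 0.134, -0.504], [-0.008, 0.002, 0.63], -1], [[-0.854, 0.134, -0.504], [-0.008, 0.002, 0.645], -1], [[-0.854, 0.134, -0.504], [-0.008, 0.002, 0.645], -1], [[-0.854, 0.134, -0.504], [-0.008, 0.002, 0.645], -1]]}}

```text
t: 37.72
ee_pos: [465.8, -108.0, 237.6]
orientation: [-2.9, -1.206, 0.002]
ft_force: [0.6, 0.1, -1.3]
width: 18.0
grasp_force: 30.0
```

Run:
```python
from ik import *
o=st(); a=snap("scene","s28"); b=snap("top","t28")
H=-135; fs=np.array([np.cos(np.radians(H)),np.sin(np.radians(H)),0]); M=R.from_rotvec(o["orientation"]).as_matrix(); p=o["ee_pos"]
f=-M[:,0]; print('heading',np.degrees(np.arctan2(f[1],f[0])),'paddle est',(p-137*f-[531.5,3.3,88]).round(1))
print('pred paddle foot s',proj(a,p-137*f-[0,0,88]),'stub top',proj(a,p-137*f-[0,0,40]),'bar end top t',proj(b,p-146*f+[0,0,28]))
art('s28',(225,100,300,200)); art('t28',(225,130,300,190))
```

```text
37.72 [ 465.8 -108.   237.6] [-2.900e+00 -1.206e+00  2.000e-03] [ 0.6  0.1 -1.3] 18.0 29.99856948852539
heading -134.8337874484754 paddle est [ 30.9 -14.1 149.5]
pred paddle foot s [272.35873539 173.80453957] stub top [273.10851627 156.47804672] bar end top t [254.67979405 149.79039851]
100 yyyyyyyyyyyyyyy+++#########dddddddd###
102 yyyyyyyyyyyyyyyyyyyyy+++###dddddddd###
104 yyyyyyyyyyyyyyyyyyyyyyyyy++ddddddddddd
106 yyyyyyyyyyyyyyy+++++++++++##dddddddddd
108 yyyyyyyyyyyyyyy+#############ddddddddd
110 yyyyyyyyyyyyyyy###############+ddddd#d
112 yyyyyyyyyyyyyyy+######################
114 yyyyyyyyyyyyyyy+######################
116 yyyyyyyyyyyyyyyy+##############+++++++
118 yyyyyyyyyyyyyyyy+d########++###+++++++
120 yyyyyyyyyyyyyyyy++ddddd+yy++###+++++##
122 ++++yyyyyyyyyyy++ddddddyyyy+###++#####
124 +++++++++++yyyyy+dddddd++y+++++++#####
126 +++++++++++++++y+++d+dd++++++++++#####
128 +++++++++++++++++++d++d++++++++++#####
130 ++++++++++++++++++++dd+yyyy..+++####++
132 +++++++++++++++++++++d+yyyyy+++dd#d+++
134 +++++++++++++++++++++++yyyyyy+#dddd+++
136 +..+++++++++++++++++++++yyyyy+#+dd
[... 1927 characters left out ...]
...++..++..+
158 ...++++++++++++++yyyyy++.....++..+....
160 ..++++++++++++++#+yyyyy++...++...+..+.
162 +++++++++++++++ddd+yyyyyy+++++..++..+.
164 +++++++++++++++#d##+yyyy+#++++..++..+.
166 +++++++++++..++####++yyy##++++..+.....
168 +++++++++++..+++##+++#+#####+...+..+..
170 ++++++++++++++++++++++######+...+..+..
172 +++++++++++++++++++++++####++..++..+..
174 ++++++++++++++++++++++++###++..++..+++
176 +++++++++++++++++++++++++###+..+...+++
178 ++++++++++++++++++++++++++#+...+..++++
180 +++++++++++yyyy+++++++++++++..++..++++
182 +++++++++++yyyyy++++.+++++++..++..++++
184 +++++++.+++yyyyy+++...++++++..+...++++
186 +++++++..++yyyyy++++.++++++...+...#+++
188 +++++++..+++yyy++++++++++++...+..y##++
```

The bar end is where predicted. I'll lower the paddle into the gap at the far-right.

Request:
{"api": "step_arm", "payload": {"deltas": [[[0, 0, 0.08], [0, 0, 0], -1], [[0, 0, 0.17], [0, 0, 0], -1], [[0, 0, 0.26], [0, 0, 0], -1], [[0, 0, 0.31], [0, 0, 0], -1], [[0, 0, 0.35], [0, 0, 0], -1], [[0, 0, 0.38], [0, 0, 0], -1], [[0, 0, 0.4], [0, 0, 0], -1], [[0, 0, 0.42], [0, 0, 0], -1], [[0, 0, 0.437], [0, 0, 0], -1], [[0, 0, 0.437], [0, 0, 0], -1], [[0, 0, 0.437], [0, 0, 0], -1]]}}

```text
t: 38.73
ee_pos: [466.7, -108.8, 107.0]
orientation: [2.902, 1.203, -0.0]
ft_force: [-0.0, -0.3, -0.9]
width: 17.7
grasp_force: 30.0
```

Run:
```python
from ik import *
o=st(); M=R.from_rotvec(o["orientation"]).as_matrix(); p=o["ee_pos"]; f=-M[:,0]; c=p-137*f-[531.5,3.3,88]; print('paddle',c.round(1))
r=38
for a in list(range(-10,371,20)):
    t=np.array([r*np.cos(np.radians(a)),r*np.sin(np.radians(a)),c[2]]); print(a,(M.T@(t-c)/300).round(3)[:2].tolist())
```

```text
38.73 [ 466.7 -108.8  107. ] [ 2.902  1.203 -0.   ] [-0.  -0.3 -0.9] 17.7 29.998299479484558
paddle [ 32.  -15.2  19. ]
-10 [0.033, -0.007]
10 [0.064, -0.039]
30 [0.083, -0.078]
50 [0.086, -0.122]
70 [0.075, -0.165]
90 [0.05, -0.201]
110 [0.014, -0.226]
130 [-0.029, -0.237]
150 [-0.072, -0.234]
170 [-0.112, -0.215]
190 [-0.143, -0.184]
210 [-0.162, -0.144]
230 [-0.166, -0.1]
250 [-0.155, -0.058]
270 [-0.129, -0.022]
290 [-0.093, 0.004]
310 [-0.051, 0.015]
330 [-0.007, 0.011]
350 [0.033, -0.007]
370 [0.064, -0.039]
```

Request:
{"api": "step_arm", "payload": {"deltas": [[[0.016, -0.003, 0], [0, 0, 0], -1], [[0.033, -0.007, 0], [0, 0, 0], -1], [[0.049, -0.022, 0], [0, 0, 0], -1], [[0.064, -0.039, 0], [0, 0, 0], -1], [[0.075, -0.058, 0], [0, 0, 0], -1], [[0.083, -0.078, 0], [0, 0, 0], -1], [[0.086, -0.1, 0], [0, 0, 0], -1], [[0.086, -0.122, 0], [0, 0, 0], -1], [[0.082, -0.144, 0], [0, 0, 0], -1], [[0.075, -0.165, 0], [0, 0, 0], -1], [[0.063, -0.184, 0], [0, 0, 0], -1], [[0.05, -0.201, 0], [0, 0, 0], -1], [[0.033, -0.215, 0], [0, 0, 0], -1], [[0.014, -0.226, 0], [0, 0, 0], -1], [[-0.007, -0.233, 0], [0, 0, 0], -1], [[-0.007, -0.233, 0], [0, 0, 0], -1]]}}

```text
t: 40.07
ee_pos: [414.1, -61.3, 106.7]
orientation: [-2.903, -1.202, 0.002]
ft_force: [-0.7, 0.8, -1.4]
width: 17.6
grasp_force: 30.0
```

Run:
```python
from ik import *
o=st(); M=R.from_rotvec(o["orientation"]).as_matrix(); p=o["ee_pos"]; f=-M[:,0]; c=p-137*f-[531.5,3.3,88]; print('paddle',c.round(1))
b=snap("top","t29"); a=snap("scene","s29")
art('t29',(215,140,290,212))
# waypoints from the nominal last command (120 deg)
q=np.array([-0.007,-0.233])
print(proj(b,p-146*f+[0,0,28]))
```

```text
40.07 [414.1 -61.3 106.7] [-2.903e+00 -1.202e+00  2.000e-03] [-0.7  0.8 -1.4] 17.6 29.998523890972137
paddle [-20.5  32.3  18.6]
140 +..........................+++++++++++
142 ............................++++++++++
144 .............................++++++++.
146 ................................++....
148 ......................................
150 ......................................
152 ..............+++++++++...............
154 ............++++++++++++++............
156 ..........+++++++++++++++++...........
158 ........+++++++++++++++++++++.........
160 .......+++++++++++++++++++++++........
162 ..+.++++++++++..+++++++++++++++++.+...
164 ..++++++++++++..+++++++++++++++++++...
166 ...+++++++++++.++++++++++++++++++++...
168 .....+++++++++++++++++++++++++++..+...
170 ....+++++++++++++++++++++++++++++.....
172 ....+++++++++++++++++++++++++++++.....
174 ....+++++++++++++++++++++++++++++.....
176 ...+++++++++++++++++++++++++++++++....
178 ...+++++++++++++++++++++++++++++++....
180 ...+++++++++++++yyyyy+++++++++++++....
182 ...+++++++++yy++yyyyy+++++++++++++....
184 ...++++++++yyy++yyyyy++++++..+++++++++
186 ...++++++++yyyyyyyyyy++++++.......++++
188 ....++++++++yyyyyyyy+++++++...........
190 ....+++++++++yyyyy++++++++............
192 ....++++++++d+yyyyy+++++++............
194 .....++++++++#+yyyyy++++++............
196 ......++++++++++yyy+++++++............
198 ......+++++.+++++y++++++++............
200 .......+++...+++++#++++++.............
202 .....+..+++.+++++++++++++.............
204 ......+..++++++++++++++++.............
206 .......++..++++++++++++++.............
208 ........++....+++++++++++.............
210 .........+++....+++++++++.............
[237.29167815 182.50264962]
```

Request:
{"api": "step_arm", "payload": {"deltas": [[[-0.022, -0.004, 0], [0, 0, 0], -1], [[-0.044, -0.003, 0], [0, 0, 0], -1], [[-0.065, -0.001, 0], [0, 0, 0], -1], [[-0.086, 0.007, 0], [0, 0, 0], -1], [[-0.105, 0.018, 0], [0, 0, 0], -1], [[-0.122, 0.033, 0], [0, 0, 0], -1], [[-0.136, 0.049, 0], [0, 0, 0], -1], [[-0.147, 0.068, 0], [0, 0, 0], -1], [[-0.155, 0.089, 0], [0, 0, 0], -1], [[-0.158, 0.111, 0], [0, 0, 0], -1], [[-0.159, 0.133, 0], [0, 0, 0], -1], [[-0.155, 0.154, 0], [0, 0, 0], -1], [[-0.148, 0.175, 0], [0, 0, 0], -1], [[-0.136, 0.194, 0], [0, 0, 0], -1], [[-0.122, 0.211, 0], [0, 0, 0], -1], [[-0.105, 0.225, 0], [0, 0, 0], -1], [[-0.086, 0.237, 0], [0, 0, 0], -1], [[-0.065, 0.244, 0], [0, 0, 0], -1], [[-0.065, 0.244, 0], [0, 0, 0], -1]]}}

```text
t: 41.75
ee_pos: [455.1, -125.9, 107.0]
orientation: [2.901, 1.203, 0.001]
ft_force: [0.8, 0.7, -0.9]
width: 17.6
grasp_force: 30.0
```

Run:
```python
from ik import *
o=st(); M=R.from_rotvec(o["orientation"]).as_matrix(); p=o["ee_pos"]; f=-M[:,0]; c=p-137*f-[531.5,3.3,88]; print('paddle',c.round(1))
for a in (310,320,330,340,350,360,370):
    t=np.array([38*np.cos(np.radians(a)),38*np.sin(np.radians(a)),c[2]]); print(a,(M.T@(t-c)/300).round(3)[:2].tolist())
```

```text
41.75 [ 455.1 -125.9  107. ] [2.901e+00 1.203e+00 1.000e-03] [ 0.8  0.7 -0.9] 17.6 29.998543560504913
paddle [ 20.4 -32.2  19. ]
310 [0.017, 0.002]
320 [0.039, 0.002]
330 [0.061, -0.002]
340 [0.081, -0.009]
350 [0.101, -0.02]
360 [0.118, -0.034]
370 [0.132, -0.051]
```

Request:
{"api": "step_arm", "payload": {"deltas": [[[0.02, 0.002, 0], [0, 0, 0], -1], [[0.039, 0.002, 0], [0, 0, 0], -1], [[0.061, -0.002, 0], [0, 0, 0], -1], [[0.081, -0.009, 0], [0, 0, 0], -1], [[0.101, -0.02, 0], [0, 0, 0], -1], [[0.118, -0.034, 0], [0, 0, 0], -1], [[0.125, -0.042, 0], [0, 0, 0], -1], [[0.125, -0.042, 0], [0, 0, 0], -1], [[0.125, -0.042, 0], [0, 0, 0], -1], [[0.125, -0.042, -0.03], [0, 0, 0], -1], [[0.125, -0.042, -0.08], [0, 0, 0], -1], [[0.125, -0.042, -0.14], [0, 0, 0], -1], [[0.125, -0.042, -0.22], [0, 0, 0], -1], [[0.125, -0.042, -0.31], [0, 0, 0], -1], [[0.125, -0.042, -0.4], [0, 0, 0], -1], [[0.125, -0.042, -0.45], [0, 0, 0], -1], [[0.125, -0.042, -0.45], [0, 0, 0], -1]]}}

```text
t: 43.17
ee_pos: [473.3, -91.6, 245.9]
orientation: [2.898, 1.2, 0.009]
ft_force: [-0.0, -0.6, -0.6]
width: 17.9
grasp_force: 30.0
```

Run:
```python
from ik import *
o=st(); M=R.from_rotvec(o["orientation"]).as_matrix(); p=o["ee_pos"]; f=-M[:,0]; print('paddle',(p-137*f-[531.5,3.3,88]).round(1))
G=frame(-79.6,0); t=np.array([380,136,238.]); r=R.from_matrix(M.T@G).as_rotvec()/1.5
for s in(.25,.5,.75,1): print((M.T@((t-p)*s)/300).round(3).tolist(),(r*s).round(3).tolist())
b=snap("top","t30"); art('t30',(215,145,290,212))
```

```text
43.17 [473.3 -91.6 245.9] [2.898 1.2   0.009] [-0.  -0.6 -0.6] 17.9 29.99851942062378
paddle [ 38.6   1.9 158.4]
[0.079, -0.189, 0.006] [0.001, -0.0, -0.161]
[0.158, -0.378, 0.011] [0.003, -0.0, -0.322]
[0.237, -0.567, 0.017] [0.004, -0.0, -0.484]
[0.316, -0.757, 0.023] [0.005, -0.0, -0.645]
145 .................yyy.........+...+..++
147 ................yyyyy............+..+.
149 ................yyyyyy.......+..++..+.
151 ................+yyyyy.......+..++..+.
153 ............++++++yyyyyy+...+...+...+.
155 ...........++++++++yyyyyy++.+...+..++.
157 .........+++++++++#+yyyyyy+++...+..+..
159 ........+++++++++dd##yyyyy+++..++..+..
161 ..+..+.++++++++++####+yyyy##+..++..+..
163 ..+.++++++++++..+###+++yy##++..+...+..
165 ..++++++++++++..+++++++####+...+..++..
167 ...+++++++++++++++++++++###+..++..++..
169 ....+++++++++++++++++++++##+..++..++++
171 ....++++++++++++++++++++++#+..++..++++
173 ....++++++++++++++++++++++++..+...++++
175 ...++++++++++++++++++++++++...+..+++++
177 ...++++++++++++++++++++++++..++..+++++
179 ...++++++++++++++yyy+++++++..++..+#+++
181 ...+++++++++++++yyyyy++++++..++..+##++
183 ...+++++++++++++yyyyy+++++...+...d##++
185 ...+++++++++++++yyyyy+++++...+...####+
187 ....++++++++++++yyyy++++++..++..+#d###
189 ....++++++++++++++++++++++..++..+##d##
191 ....++++++++++++++++++++++..++..+###dd
193 .....++++++++++++++++++++...+...#####d
195 .....++++++++++++++++++#+...+...######
197 ......++++++++++++++++##+..++..+++####
199 ......++++..++++++++++##+..++..++++##d
201 .....+.+++...++++++++###...++.........
203 ......+.++++++++++++++#+...+..........
205 .......+..++++++++++++++...+...+......
207 ........+...++++++++++++..++..........
209 .........++....++++++++...++..........
211 ..........++++...++++.....+...........
```

Request:
{"api": "step_arm", "payload": {"deltas": [[[0.02, -0.05, 0], [0, 0, -0.06], -1], [[0.05, -0.12, 0], [0, 0, -0.12], -1], [[0.079, -0.189, 0.005], [0, 0, -0.18], -1], [[0.11, -0.26, 0.008], [0, 0, -0.24], -1], [[0.14, -0.33, 0.01], [0, 0, -0.3], -1], [[0.17, -0.4, 0.012], [0, 0, -0.36], -1], [[0.2, -0.48, 0.014], [0, 0, -0.42], -1], [[0.237, -0.567, 0.017], [0, 0, -0.49], -1], [[0.27, -0.64, 0.019], [0, 0, -0.56], -1], [[0.3, -0.72, 0.021], [0, 0, -0.62], -1], [[0.316, -0.757, 0.023], [0, 0, -0.645], -1], [[0.316, -0.757, 0.023], [0, 0, -0.645], -1], [[0.316, -0.757, 0.1], [0, 0, -0.645], -1], [[0.316, -0.757, 0.2], [0, 0, -0.645], -1], [[0.316, -0.757, 0.3], [0, 0, -0.645], -1], [[0.316, -0.757, 0.4], [0, 0, -0.645], -1], [[0.316, -0.757, 0.46], [0, 0, -0.645], -1], [[0.316, -0.757, 0.48], [0, 0, -0.645], -1], [[0.316, -0.757, 0.49], [0, 0, -0.645], -1], [[0.316, -0.757, 0.49], [0, 0, -0.645], -1]]}}

```text
t: 44.88
ee_pos: [377.6, 136.2, 94.4]
orientation: [-2.011, -2.413, 0.002]
ft_force: [0.0, -0.4, -1.4]
width: 18.3
grasp_force: 30.0
```

Request:
{"api": "step_arm", "payload": {"deltas": [[[0, 0, 0.006], [0, 0, 0], -1], [[0, 0, 0.012], [0, 0, 0], -1], [[0, 0, 0.018], [0, 0, 0], -1], [[0, 0, 0.022], [0, 0, 0], -1], [[0, 0, 0.026], [0, 0, 0], -1], [[0, 0, 0.026], [0, 0, 0], -1]]}}

```text
t: 45.38
ee_pos: [378.6, 136.9, 87.6]
orientation: [2.009, 2.413, 0.002]
ft_force: [0.4, -0.8, 4.0]
width: 18.0
grasp_force: 30.0
```

Contact at +4 N. I'll release and rise.

Request:
{"api": "step_arm", "payload": {"deltas": [[[0, 0, 0], [0, 0, 0], -0.5], [[0, 0, 0], [0, 0, 0], 0], [[0, 0, 0], [0, 0, 0], 1], [[0, 0, 0], [0, 0, 0], 1], [[0, 0, 0], [0, 0, 0], 1], [[0, 0, 0], [0, 0, 0], 1], [[0, 0, 0], [0, 0, 0], 1], [[0, 0, 0], [0, 0, 0], 1], [[0, 0, -0.05], [0, 0, 0], 1], [[0, 0, -0.15], [0, 0, 0], 1], [[0, 0, -0.27], [0, 0, 0], 1], [[0, 0, -0.4], [0, 0, 0], 1], [[0, 0, -0.5], [0, 0, 0], 1], [[0, 0, -0.5], [0, 0, 0], 1], [[0, 0, -0.5], [0, 0, 0], 1], [[0, 0, -0.5], [0, 0, 0], 1]]}}

```text
t: 46.72
ee_pos: [377.0, 136.5, 236.3]
orientation: [-2.01, -2.414, 0.002]
ft_force: [0.3, -0.4, -0.1]
width: 87.8
grasp_force: 0.0
```

Run:
```python
from ik import *
o=st(); b=snap("top","t31"); a=snap("scene","s31"); w=snap("wrist","w31")
art('t31',(165,222,225,246),1); art('t31',(215,145,290,215)); lid('t31') if 0 else None
art('t31',(295,155,375,225))
art('w31',(160,60,400,300),4)
```

```text
46.72 [377.  136.5 236.3] [-2.010e+00 -2.414e+00  2.000e-03] [ 0.3 -0.4 -0.1] 87.8 0.0
222 .......................#+.....+++++++####+++++++++++++++++++
223 .......................++.....+++#+++####+++++++++++++++++++
224 .......................++......+++#+++###+++++++++++++++++++
225 .......................+++.....+++++++####++++++++y+++++++++
226 ........................#+.....++++++++###++++++++++++++++++
227 ........................++.....++++++++###++++++++++++++++++
228 ........................++.....+++++++++##++++++++++++++++++
229 ........................++......++++++++++++++++++++++++++++
230 .....................y..+++.....+++++++++++#++++++++++++++++
231 .........................#+.....++#+++++++###+++++++++++++++
232 .........................#+.....+#+++++++++##+++++++++++++++
233 .........................++......++++++++#+##+++++++++++++++
234 ...................+.....++......++#+++++++##+++++++++++++++
235 ...................y.....+++.....++++++++++##+++++++++++++++
236 ..................++.....+#+.....++++++++++###+++++++##+++++
237 y..............+++++......#+.....+
[... 6816 characters left out ...]
........++.............++++++++....#######dddddd+.
260 ###+yyy..........+##+............+++++++.....+#######dddddd+
264 ###yyyy.........#####+..........+++++++.......########dddddd
268 ##+yyyy........+######..........++++++........+#######dddddd
272 ##yyyyy........#######..........+++++..........########ddddd
276 ##yyyyy........#######..........++++...........+########dddd
280 #yyyyyy........#######..........++++............########dddd
284 +yyyyy..........#####+.........++++.............+#######dddd
288 yyyyyy...........###...........++++.............y#######dddd
292 ++++++++++++++++++#++++++++++++###+++++++++++++++###########
296 ############################################################
```

Everything is in place: the tool is standing, the lid is on the trivet, and the mushroom and all four onions are in the crock. Handing in.

```bash
python3 -c "
from workcell import *
print(close_job())"
```

```text
the job is handed in; nothing more can be done
None
```

I carried out every step and handed the job in: lid level on the trivet, one mushroom found and put in the crock, one full anticlockwise stir done, tool standing on the worktop. The hand-in call returned no verdict.

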